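Sort a vial and a bottle cap through the diverter box

TASK

Sort the two small parts through the hopper of the diverter box: first the small screw-cap vial into the round tub, then the flat bottle cap into the square tub. Before each drop push the lever on the front of the box fully over to its stop, leaning away from the tub that is wanted: the flap inside leans with the lever and shuts the chute on that side, so the part falls out on the other side. Do not put parts into the tubs by hand, and leave the other things on the bench where they are.

Things in the scene. Friction and masses are not known exactly. Their poses are not given: they have to be found in the camera images.
- diverter: Two-way diverter box, fixed to the bench: white cabin 216 mm wide (y), 73 mm deep (x), clear front, 58 to 169 mm above the bench on a base 150 x 290 mm; throat and hopper above, rim at 252 mm. Origin at the centre of the base's underside; z up, x from the front (lever side) to the back, y to the left seen from the front. May be turned about z. Outlets over the tubs at y = +75 and -75 mm.
- hopper (a point): Centre of the hopper's open mouth, at the rim, 250 mm above the bench. The opening is 67 mm along the box's x and about 140 mm along its y, narrowing 25 mm lower to 100 mm along y; parts are let go above it or just inside it and fall through.
- lever (a joint): Lever and flap, one piece, turning about the box's x axis 145 mm above the bench. 0 = upright; positive = knob leans to the box's +y, stop at +0.58 rad; negative = to -y, stop at -0.58. Stays where left (friction, about 1 N at the knob). The 87 mm flap inside leans with it: at +0.58 parts fall out on the -y side, at -0.58 on the +y side; half-way they may jam or go either way.
- lever_knob (a point): Centre of the black ball knob (24 mm diameter) on the lever's end, 100 mm from the pivot, on an 8 mm rod, 70 mm in front of the box's middle (33 mm in front of the hopper's front face). Upright it is 245 mm above the bench; at a stop 229 mm, and 55 mm to the side. Push it sideways, along the box's y.
- round_tub_in (a point): Centre of the inner floor of the round white tub, 10 mm above the bench. Tub 116 mm across, 46 mm high, rim 52 mm above the bench, fixed, under one of the two outlets (which one varies).
- square_tub_in (a point): Centre of the inner floor of the square white tub, 9 mm above the bench. Tub 112 x 112 mm, 46 mm high, rim 52 mm above the bench, fixed, under the other outlet.
- vial_center (a point): Centre of the small white screw-cap vial, standing upright on the bench at the start: 16 mm diameter, 30 mm high, 10 to 20 g. Origin half-way up, z along its length.
- cap_center (a point): Centre of the white bottle cap, lying flat on the bench at the start: a disc 30 mm in diameter, 14 mm high, 8 to 17 g. Origin half-way up.
- vial: The same vial; origin at the centre of its underside.
- cap: The same bottle cap; origin at the centre of its underside.
- film_box: Bystander: carton 52 x 105 x 52 mm, long side along its y; origin at the centre of its underside.
- hdpe_bottle: Bystander: white plastic bottle standing, 50 mm diameter, 124 mm high; origin at the centre of its underside.

How it is judged:
On the way, in this order (a step that is already met when the one before it is completed fails the run):
1. the lever is pushed over to its stop, leaning away from the round tub (((y of round_tub_in in the frame of diverter above 0 m and value of joint lever below -0.52 rad) or (y of round_tub_in in the frame of diverter below 0 m and value of joint lever above 0.52 rad))), for 0.1 s.
2. the vial has fallen into the round tub (horizontal distance between vial_center and round_tub_in below 0.055 m and height (world z) of vial_center below 0.05 m and linear speed of vial below 0.2 m/s and contact force between the fingers and vial below 0.5 N), for 0.2 s.
3. the lever is pushed over to its other stop, leaning away from the square tub (((y of square_tub_in in the frame of diverter above 0 m and value of joint lever below -0.52 rad) or (y of square_tub_in in the frame of diverter below 0 m and value of joint lever above 0.52 rad))), for 0.1 s.
4. the cap has fallen into the square tub (x of cap_center in the frame of square_tub_in between -0.053 and 0.053 m and y of cap_center in the frame of square_tub_in between -0.053 and 0.053 m and height (world z) of cap_center below 0.05 m and linear speed of cap below 0.2 m/s and contact force between the fingers and cap below 0.5 N), for 0.2 s.
At the end, for the whole second after the job is handed in: The vial is in the round tub (centre within 55 mm of the tub's) and the cap in the square tub (within 53 mm of its centre along each side), both centres less than 50 mm above the bench, released and no longer falling (under 0.2 m/s; slow rolling in the tub is allowed) (all of step 2 and all of step 4); the robot touches nothing.
It fails at once if a part is held by the fingers low down at the tubs (within 160 mm of the box's axis and less than 120 mm above the bench) instead of going through the hopper ((contact force between the fingers and vial above 0.3 N and horizontal distance between vial_center and diverter below 0.16 m and height (world z) of vial_center below 0.12 m) or (contact force between the fingers and cap above 0.3 N and horizontal distance between cap_center and diverter below 0.16 m and height (world z) of cap_center below 0.12 m)).
It fails at once if a part falls into the wrong tub ((x of vial_center in the frame of square_tub_in between -0.053 and 0.053 m and y of vial_center in the frame of square_tub_in between -0.053 and 0.053 m and height (world z) of vial_center below 0.05 m) or (horizontal distance between cap_center and round_tub_in below 0.055 m and height (world z) of cap_center below 0.05 m)).
It fails at once if a bystander (carton, bottle) is moved more than 30 mm (distance of any of film_box, hdpe_bottle from where it was at the start of the episode above 0.03 m).
It also fails if it takes over 72 s, if anything falls off the work surface, if the arm or the gripper's body presses on something with over 40 N, if the wrist force passes 120 N, or if a joint passes its speed limit or range.

ROBOT

A 7-joint arm with a two-finger parallel gripper is mounted at the origin on a cart in front of the work surface, level with it; the furniture and walls round the work are solid. World frame = base frame: x ahead of the robot, y to its left, z up, the work surface at z = 0. Lengths are in m, angles in rad, forces in N, time in s.
With the tool pointing down it reaches from about 0.35 to 0.9 m from the base axis. Payload 8.1 kg.
Tool frame: the origin (TCP) lies on the mounting face of the last link; the fingertips stand 173 mm ahead of it and the grasp point (between the pads) lies 155 mm ahead of it (ctrl.tcp_to_grasp is the distance from the TCP to the grasp point, in m); x points along the fingers, z is the direction in which the jaws open and shut, and the axes are right-handed (so a half turn about x gives the same grasp; the last joint's range is limited). The gripper opens to 85 mm and grips with 20 to 120 N. Pads are 22 mm wide; open, the fingers measure 114 mm over their backs; the gripper's body (76 mm by 85 mm) begins 54 mm behind the grasp point. The pads swing forward as they close: fully open they stand 13 mm farther back than shut.
Start: joints at [1.052, 0.434, 0.025, 1.573, -0.012, 1.134, -0.075], TCP at [0.252, -0.572, 0.405] pointing down, gripper open.
Joint ranges: [-2.62, 2.62], [-0.44, 2.09], [-1.27, 1.32], [0.08, 2.57], [-1.32, 4.46], [0.12, 2], [-2.74, 2.74]. Speed limits (rad/s): [2.22, 2.22, 3.01, 3.01, 3.14, 3.14, 3.14].

INTERFACE

Orientations are given as [roll, pitch, yaw] about the fixed x, y, z axes, in that order (R = Rz(yaw) Ry(pitch) Rx(roll)).
In Python, from bench import ctrl gives the robot as it stands.
- The arm moves only by the tool send_rows, never from a script. Its argument "motion" is a list of rows, each an object with "slide": the shift along the tool's x, y, z in m, a list of three; "spin": the turn about the tool's x in degrees. In form: [{"slide": [tx, ty, tz], "spin": spin}, ...]. A call has 1 to 5 rows; each row shifts and turns the commanded pose from where the row before left it, along the tool's axes as they then stand; what a row does not reach is not made up. A row lasts 1/12 s, in which the tool goes at most 41.7 mm and 7.16 degrees, less where a joint would pass 70% of its speed; a pose out of reach is approached as far as the arm can. A call with a gripper value outside its range is refused whole. "fingers" is the finger opening in m, from 0 to 0.0854, set as the call begins (left out, the last holds). The fingers move at their own pace and stop on an object; "newtons" is the grip in N (left out, the last holds). Time passes only in rows, so rows that do not move let the fingers close. It gives the time, the measured TCP pose, the force and the opening at its end, in the units of the state.
- ctrl.read_state(): the state, without advancing time (a new reading comes with each control period).
- ctrl.get_image(name): name is "scene" or "side" or "wrist"; returns a dict with "img" (400x640x3 uint8, red, green, blue), "z_map" (400x640 float32, m along the optical axis (not along the pixel's ray), 0 where there is no reading), "mtx" (3x3 intrinsics, pixels), "R" (3x3) and "t" (3): a world point X has camera coordinates R X + t. Camera axes: x right, y down, z forward; pixel columns grow to the right and rows downward; lengths in m; the calibration is good to about 2 mm. A picture is of the moment at which its call begins.
- ctrl.close_job(): hands the job in, once; it reports no verdict.
Trained networks look in the newest picture that a camera, given by its name, has taken for a name from the list of things; names that differ only in an ending like _2 or _b are one class to them, and where a whole thing is asked for, a point or a joint stands for the part that bears it (a point fixed in the world has none). Each returns a list of dicts, best first, with "score" (0 to 1); they miss things now and then, are a little off and sometimes report something else, mostly with a low value. They report only what shows in the picture. A call takes as long as a camera call.
- ctrl.recognise(target, camera): "xyz" ([x, y, z] in m, in the coordinates of the camera as it stood for that picture, good to about 4 mm: the middle of the surface that is visible of it).
- ctrl.outline_of(target, camera): "mask" (400x640 bool, what is visible of it).
The state is a dict: "time_s": time; "qpos": joint angles; "dq": joint speeds; "joint_efforts": joint torques, N m; "tool_pos": TCP position; "ee_rot": TCP orientation; "ft_force": force on the tool from outside, world axes, zero at the start; "ft_torque": the same for the moment, N m; "finger_gap": finger opening in m.
Only numpy, scipy, OpenCV 4.12 (cv2) and the standard library are available. Lean on these libraries where they do the work, as an engineer would, in place of code of your own. Each camera call takes 0.05 s, during which the arm holds its last target. There are 200 camera calls.

## Working session

There is one attempt and no reset: what is moved stays moved. The work goes in short steps, Python scripts to look and compute and a tool call to move; the robot and the scene stay as the last step left them, time stands still between calls to the robot, and variables do not carry over. Pictures are saved under pics/ and viewed, about 8 in all and at most 12, crops included, and the job is handed in when it is done.

Besides the shell and the picture viewer there is one more tool, called after "Request:" by a JSON object that holds its "method" and its "body". send_rows: Moves the arm, as the interface text tells. Its arguments: {"type":"object","properties":{"motion":{"type":"array","items":{"type":"object","properties":{"slide":{"type":"array","items":{"type":"number"}},"spin":{"type":"number"}}}},"fingers":{"type":"number"},"newtons":{"type":"number"}},"required":["motion"]}

```bash
mkdir -p pics
cat > h.py <<'E'
import numpy as np, cv2
from bench import ctrl
def world(im,p): return im["R"].T@(np.asarray(p)-im["t"])
def rec(t,c,im):
    try: return [(round(d["score"],2),np.round(world(im,d["xyz"]),3).tolist()) for d in ctrl.recognise(t,c)[:3]]
    except Exception as e: return str(e)
def cloud(im,mask=None):
    z=im["z_map"]; v,u=np.nonzero((z>0)&(mask if mask is not None else True))
    d=z[v,u]; K=im["mtx"]
    P=np.c_[(u-K[0,2])/K[0,0]*d,(v-K[1,2])/K[1,1]*d,d]
    return (P-im["t"])@im["R"]
def save(im,n): cv2.imwrite("pics/"+n,im["img"][:,:,::-1])
E
python3 - <<'E'
from h import *
s=ctrl.read_state(); print(s, ctrl.tcp_to_grasp)
ims=[]
for c in ("scene","side"):
    im=ctrl.get_image(c); ims.append(im["img"])
    print(c,"cam at",-im["R"].T@im["t"])
    for t in ["diverter","lever_knob","hopper","round_tub_in","square_tub_in","vial","cap","film_box","hdpe_bottle"]:
        print(c,t,rec(t,c,im))
    np.savez(f"{c}.npz",**im)
    save(im,c+"0.png")
E
```

```text
{'time_s': 0.0, 'qpos': array([ 1.05241566,  0.43523063,  0.02498613,  1.57408679, -0.01159855,
        1.13400474, -0.07504929]), 'dq': array([ 0.00191628,  0.00080724,  0.00075959, -0.00084604,  0.00124741,
        0.00172942,  0.00336151]), 'joint_efforts': array([-1.87561694e-03, -6.70486236e+01,  1.02345116e+00, -3.16212237e+01,
        1.52046204e-02,  1.25362450e-02, -1.80266051e-05]), 'tool_pos': array([ 0.25231242, -0.57155708,  0.40392515]), 'ee_rot': array([-3.04636807,  1.56921185,  2.08177126]), 'ft_force': array([-0.05209448, -0.31779117,  0.3451848 ]), 'ft_torque': array([-0.03153283, -0.02724471, -0.02132731]), 'finger_gap': 0.08518132269874822} 0.1547
scene cam at [-0.56055835  0.64376097  1.06836892]
scene diverter []
scene lever_knob [(0.61, [0.426, -0.3, 0.218])]
scene hopper [(0.57, [0.469, -0.291, 0.151])]
scene round_tub_in [(0.75, [0.449, -0.365, 0.028])]
scene square_tub_in [(0.79, [0.486, -0.223, 0.026])]
scene vial []
scene cap [(0.64, [0.374, 0.259, 0.009]), (0.29, [0.487, -0.227, 0.028])]
scene film_box [(0.51, [0.485, -0.222, 0.029])]
scene hdpe_bottle [(0.57, [0.517, 0.45, 0.07])]
side cam at [-0.05522037  0.92207717  0.87200107]
side diverter [(0.62, [0.471, -0.269, 0.149])]
side lever_knob [(0.5, [0.424, -0.307, 0.212])]
side hopper [(0.73, [0.474, -0.267, 0.152])]
side round_tub_in [(0.55, [0.443, -0.362, 0.024])]
side square_tub_in [(0.94, [0.495, -0.209, 0.022])]
side vial [(0.46, [0.412, 0.373, 0.022])]
side cap [(0.47, [0.37, 0.26, 0.003])]
side film_box [(0.84, [0.552, 0.348, 0.05])]
side hdpe_bottle [(0.54, [0.518, 0.452, 0.099])]
```

View pics/scene0.png

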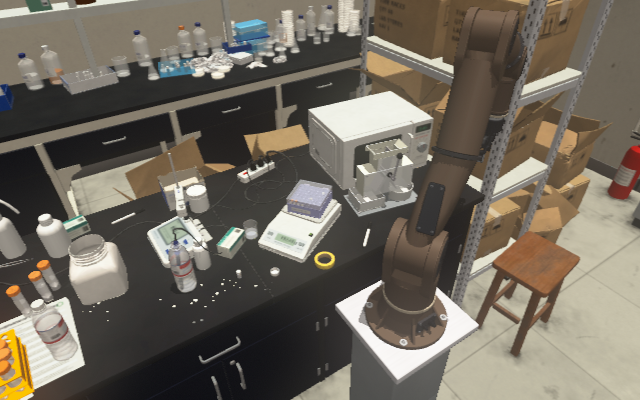

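View pics/side0.png

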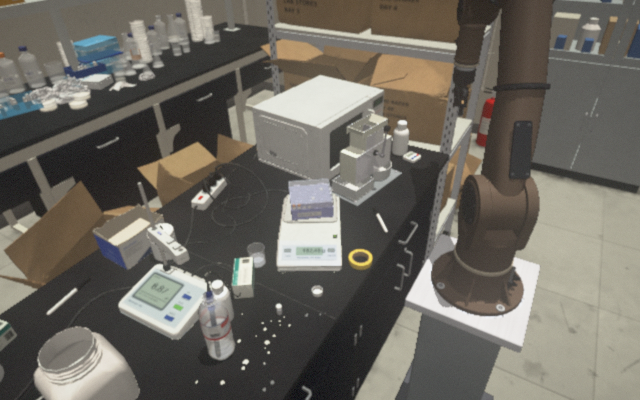

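Run:
```python
from h import *
for c in ("scene","side"):
    im=dict(np.load(c+".npz")); P=cloud(im)
    def box(lo,hi): return P[((P>lo)&(P<hi)).all(1)]
    r=box([.3,-.5,.235],[.65,-.1,.262]); print(c,"rim",len(r),r.min(0),r.max(0), cv2.minAreaRect((r[:,:2]*1000).astype(np.float32)))
    for n,x,y,top in (("vial",.412,.373,.05),("cap",.374,.259,.05),("bottle",.517,.452,.15),("carton",.552,.348,.1)):
        q=box([x-.06,y-.06,.004],[x+.06,y+.06,top])
        if n in("vial","cap"): q=q[np.hypot(q[:,0]-x,q[:,1]-y)<.03]
        if len(q):
            t=q[q[:,2]>np.percentile(q[:,2],97)-.004]
            print(n,len(q),q.min(0).round(3),q.max(0).round(3),"top",t.mean(0).round(4))
    k=box([.36,-.37,.18],[.45,-.24,.26]);print("knob",len(k),k.min(0).round(3),k.max(0).round(3),k.mean(0).round(3))
    b=box([.25,-.6,.003],[.7,.0,.012]);print("base",cv2.minAreaRect((b[:,:2]*1000).astype(np.float32)),len(b))
```

```text
scene rim 1075 [ 0.4148743  -0.49929419  0.23501994] [ 0.64995085 -0.1905257   0.25978777] ((532.409423828125, -344.90545654296875), (308.7684020996094, 235.07371520996094), 89.99700164794922)
vial 78 [0.384 0.344 0.004] [0.438 0.403 0.038] top [0.4173 0.3705 0.034 ]
cap 74 [0.347 0.231 0.004] [0.397 0.283 0.021] top [0.3705 0.261  0.0165]
bottle 656 [0.457 0.392 0.004] [0.577 0.509 0.15 ] top [0.4996 0.4716 0.1348]
carton 654 [0.492 0.288 0.004] [0.612 0.407 0.061] top [0.5626 0.3363 0.0568]
knob 66 [ 0.415 -0.37   0.18 ] [ 0.45  -0.298  0.259] [ 0.427 -0.311  0.232]
base ((487.73114013671875, -300.17333984375), (598.53759765625, 420.8187255859375), 89.68140411376953) 1671
side rim 938 [ 0.41084674 -0.49799175  0.23505789] [ 0.64986777 -0.19244373  0.25310232] ((530.3146362304688, -345.18170166015625), (305.56005859375, 238.9652557373047), 89.97277069091797)
vial 50 [0.41  0.361 0.006] [0.424 0.377 0.029] top [0.4174 0.3688 0.0268]
cap 50 [0.351 0.245 0.004] [0.381 0.276 0.015] top [0.3694 0.2572 0.0121]
bottle 403 [0.489 0.394 0.004] [0.549 0.465 0.146] top [0.5281 0.4513 0.1235]
carton 762 [0.51  0.289 0.004] [0.611 0.406 0.054] top [0.5612 0.3349 0.0501]
knob 96 [ 0.411 -0.369  0.18 ] [ 0.45  -0.3    0.253] [ 0.429 -0.321  0.227]
base ((412.72540283203125, -351.6048889160156), (478.6502685546875, 420.62005615234375), 67.71514129638672) 583
```

Run:
```python
from h import *
out=[]
for c,(x0,y0) in (("scene",(330,120)),("side",(315,95))):
    im=dict(np.load(c+".npz")); a=im["img"][y0:y0+110,x0:x0+110,::-1]
    out.append(cv2.resize(a,(400,400),interpolation=cv2.INTER_CUBIC)[:, :])
    im2=ctrl.get_image(c)
    for t in ("lever_knob","round_tub_in","square_tub_in","diverter","hopper","vial","cap"):
        o=ctrl.outline_of(t,c)
        if o:
            m=o[0]["mask"]; P=cloud(im2,m); v,u=np.nonzero(m)
            print(c,t,o[0]["score"],"px",u.min(),u.max(),v.min(),v.max(),m.sum(),"med",np.median(P,0).round(3),P.min(0).round(3),P.max(0).round(3))
    P=cloud(im2)
    q=P[(P[:,2]>.245)&(P[:,2]<.262)&(P[:,0]>.4)&(P[:,0]<.53)&(P[:,1]>-.4)&(P[:,1]<-.18)]
    print("rimpts",np.round(q[::max(1,len(q)//40)],3).tolist())
cv2.imwrite("pics/crop.png",np.hstack(out))
```

```text
scene lever_knob 0.7 px 385 402 148 179 67 med [ 0.427 -0.305  0.23 ] [ 0.415 -0.327  0.135] [ 0.522 -0.286  0.26 ]
scene round_tub_in 0.64 px 388 412 184 201 289 med [ 0.449 -0.365  0.026] [ 0.424 -0.468  0.   ] [ 0.507 -0.324  0.066]
scene square_tub_in 0.75 px 347 383 187 210 486 med [ 0.5   -0.218  0.028] [ 0.446 -0.294  0.001] [ 0.623 -0.169  0.06 ]
scene diverter 0.69 px 344 416 139 215 2900 med [ 0.47  -0.293  0.151] [ 0.039 -0.553  0.   ] [ 0.62  -0.01   0.412]
scene hopper 0.83 px 345 415 139 216 2914 med [ 0.471 -0.293  0.152] [ 0.406 -0.51  -0.004] [ 0.622 -0.155  0.26 ]
scene vial 0.54 px 348 385 187 211 545 med [ 0.481 -0.221  0.027] [ 0.445 -0.307  0.004] [ 0.619 -0.169  0.067]
scene cap 0.55 px 270 277 268 275 57 med [0.374 0.262 0.009] [ 0.353  0.248 -0.001] [0.386 0.277 0.021]
rimpts [[0.52, -0.387, 0.255], [0.522, -0.384, 0.25], [0.525, -0.35, 0.255], [0.526, -0.373, 0.247], [0.515, -0.383, 0.249], [0.527, -0.337, 0.254], [0.522, -0.364, 0.247], [0.507, -0.381, 0.249], [0.53, -0.33, 0.25], [0.522, -0.349, 0.248], [0.503, -0.384, 0.246], [0.53, -0.33, 0.246], [0.491,
[... 2124 characters left out ...]
291, 0.247], [0.457, -0.316, 0.249], [0.461, -0.308, 0.247], [0.423, -0.316, 0.253], [0.461, -0.301, 0.247], [0.426, -0.313, 0.249], [0.419, -0.315, 0.25], [0.464, -0.291, 0.246], [0.429, -0.305, 0.248], [0.423, -0.308, 0.248], [0.417, -0.31, 0.249], [0.413, -0.318, 0.247], [0.521, -0.243, 0.25], [0.465, -0.284, 0.245], [0.422, -0.306, 0.246], [0.413, -0.311, 0.245], [0.515, -0.239, 0.249], [0.467, -0.264, 0.249], [0.463, -0.272, 0.247], [0.51, -0.243, 0.245], [0.499, -0.237, 0.25], [0.467, -0.256, 0.249], [0.5, -0.239, 0.245], [0.491, -0.235, 0.249], [0.47, -0.248, 0.248], [0.467, -0.256, 0.245], [0.479, -0.235, 0.248], [0.473, -0.238, 0.248], [0.474, -0.232, 0.247], [0.469, -0.237, 0.246]]
```

View pics/crop.png

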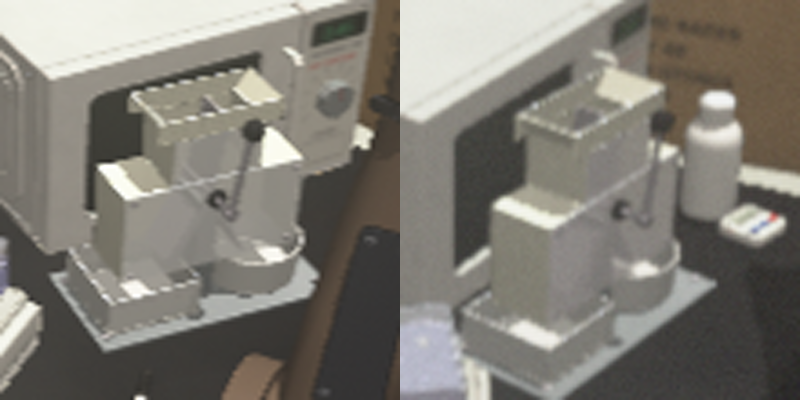

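Run:
```python
from h import *
from scipy.spatial.transform import Rotation as Ro
s=ctrl.read_state(); R=Ro.from_euler('xyz',s["ee_rot"]).as_matrix(); print("axes cols x,y,z\n",R.round(3),s["qpos"])
for c in ("scene","side"):
    im=dict(np.load(c+".npz"));P=cloud(im)
    q=P[(P[:,2]>.243)&(P[:,2]<.258)&(P[:,0]>.438)&(P[:,0]<.56)&(P[:,1]>-.4)&(P[:,1]<-.2)]
    print(c,cv2.minAreaRect((q[:,:2]*1000).astype(np.float32)))
    # front panel points, cabin 60..165 mm: line fit; front
    k=P[(P[:,2]>.215)&(P[:,2]<.26)&(P[:,0]>.38)&(P[:,0]<.440)&(P[:,1]>-.36)&(P[:,1]<-.26)]
    print("knob",len(k),k.min(0).round(3),k.max(0).round(3),k.mean(0).round(3))
    b=P[(P[:,2]>.06)&(P[:,0]>.2)&(P[:,0]<.65)&(P[:,1]<-.41)&(P[:,1]>-.7)]
    print("right stuff",len(b),np.percentile(b,[1,50,99],axis=0).round(3).tolist() if len(b) else "")
    b=P[(P[:,0]>.25)&(P[:,0]<.55)&(P[:,1]<.45)&(P[:,1]>-.18)&(P[:,2]<.5)]
    print("tallest mid",b[np.argsort(-b[:,2])[:3]].round(3).tolist())
```

```text
axes cols x,y,z
 [[-0.     0.915  0.404]
 [-0.     0.404 -0.915]
 [-1.    -0.     0.   ]] [ 1.05241813  0.43451341  0.02500363  1.57319957 -0.01157413  1.1339893
 -0.07511356]
scene ((500.05621337890625, -308.5395202636719), (149.1787109375, 84.38638305664062), 78.02201843261719)
knob 43 [ 0.415 -0.319  0.217] [ 0.435 -0.298  0.259] [ 0.424 -0.308  0.245]
right stuff 2687 [[0.205, -0.628, 0.068], [0.569, -0.546, 0.255], [0.645, -0.416, 0.598]]
tallest mid [[0.534, 0.023, 0.149], [0.507, 0.026, 0.148], [0.55, 0.0, 0.148]]
side ((494.0191345214844, -310.441162109375), (150.78245544433594, 77.91864013671875), 79.05168914794922)
knob 48 [ 0.411 -0.319  0.216] [ 0.432 -0.3    0.253] [ 0.421 -0.309  0.239]
right stuff 3701 [[0.205, -0.624, 0.07], [0.262, -0.536, 0.4], [0.643, -0.415, 0.632]]
tallest mid [[0.506, 0.068, 0.142], [0.509, 0.063, 0.142], [0.528, 0.067, 0.142]]
```

Request:
{"method": "send_rows", "body": {"motion": [{"slide": [0,0,0],"spin": 7.06},{"slide": [0,0,0],"spin": 7.06},{"slide": [0,0,0],"spin": 7.06},{"slide": [0,0,0],"spin": 7.06},{"slide": [0,0,0],"spin": 7.06}], "fingers": 0, "newtons": 30}}

```text
time_s: 2.22
tool_pos: [0.2524, -0.5718, 0.4047]
ee_rot: [1.393, 1.571, -0.384]
ft_force: [-0.6, 0.4, -0.2]
finger_gap: 0.0257
```

Request:
{"method": "send_rows", "body": {"motion": [{"slide": [0.002,0.0146,-0.0287],"spin": 0},{"slide": [0.002,0.0146,-0.0287],"spin": 0},{"slide": [0.002,0.0146,-0.0287],"spin": 0},{"slide": [0.002,0.0146,-0.0287],"spin": 0},{"slide": [0.002,0.0146,-0.0287],"spin": 0}]}}

```text
time_s: 2.63
tool_pos: [0.3533, -0.4444, 0.3947]
ee_rot: [0.989, 1.57, -0.782]
ft_force: [0.5, 0.0, 0.2]
finger_gap: 0.0
```

Request:
{"method": "send_rows", "body": {"motion": [{"slide": [0.002,0.0146,-0.0287],"spin": 0},{"slide": [0.002,0.0146,-0.0287],"spin": 0},{"slide": [0.002,0.0146,-0.0287],"spin": 0},{"slide": [0,0,0],"spin": 0}]}}

```text
time_s: 2.97
tool_pos: [0.4173, -0.364, 0.3884]
ee_rot: [2.781, 1.567, 1.019]
ft_force: [1.0, 0.4, -0.4]
finger_gap: -0.0002
```

```bash
cat >> h.py <<'E'
from scipy.spatial.transform import Rotation as Ro
C=np.array([.496,-.310]); a=np.radians(-11.5); XB=np.array([np.cos(a),np.sin(a)]); YB=np.array([-np.sin(a),np.cos(a)])
def st():
    s=ctrl.read_state(); R=Ro.from_euler('xyz',s["ee_rot"]).as_matrix(); d=s["tool_pos"][:2]-C
    print("t",s["time_s"],"pos",s["tool_pos"].round(4),"box",(d@XB).round(4),(d@YB).round(4),"F",s["ft_force"].round(1),"gap",round(s["finger_gap"],4),"y",R[:,1].round(3),"z",R[:,2].round(3)); return s,R
def to(p): # slide needed in tool axes to bring the TCP to p
    s,R=st(); print("slide",(R.T@(np.asarray(p)-s["tool_pos"])).round(4))
E
python3 - <<'E'
from h import *
st()
out=[]
for c,(x0,y0) in (("scene",(330,100)),("side",(315,75))):
    im=ctrl.get_image(c); out.append(cv2.resize(im["img"][y0:y0+130,x0:x0+130,::-1],(400,400),interpolation=cv2.INTER_CUBIC))
im=ctrl.get_image("wrist"); out.append(cv2.resize(im["img"][:,:,::-1],(800,500))[:200*2])
cv2.imwrite("pics/c1.png",np.hstack(out[:2]))
E
```

```text
t 2.9667 pos [ 0.4173 -0.364   0.3884] box -0.0664 -0.0686 F [ 1.   0.4 -0.4] gap -0.0002 y [ 0.982 -0.19   0.001] z [-0.19  -0.982 -0.004]
```

View pics/c1.png

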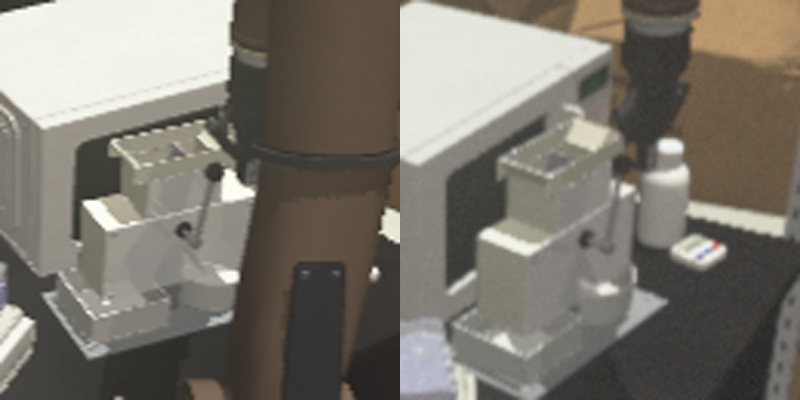

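Request:
{"method": "send_rows", "body": {"motion": [{"slide": [0,-0.003,-0.02],"spin": 0},{"slide": [0,0,-0.02],"spin": 0},{"slide": [0,0,-0.02],"spin": 0},{"slide": [0,0,-0.02],"spin": 0},{"slide": [0,0,0],"spin": 0}]}}

```text
time_s: 3.53
tool_pos: [0.4258, -0.2889, 0.3888]
ee_rot: [-3.132, 1.57, 1.382]
ft_force: [0.3, 0.7, -0.2]
finger_gap: -0.0005
```

Request:
{"method": "send_rows", "body": {"motion": [{"slide": [0,0,-0.01],"spin": 0},{"slide": [0,0,-0.008],"spin": 0},{"slide": [0,0,0],"spin": 0}]}}

```text
time_s: 3.78
tool_pos: [0.4292, -0.2727, 0.3887]
ee_rot: [-2.828, 1.57, 1.684]
ft_force: [0.4, -0.5, 0.8]
finger_gap: 0.0
```

Run:
```python
from h import *
st()
out=[]
for c,(x0,y0) in (("scene",(330,100)),("side",(315,75))):
    im=ctrl.get_image(c); out.append(cv2.resize(im["img"][y0:y0+130,x0:x0+130,::-1],(400,400),interpolation=cv2.INTER_CUBIC))
    print(rec("lever_knob",c,im))
    o=ctrl.outline_of("lever_knob",c)
    if o: print(np.median(cloud(im,o[0]["mask"]),0))
cv2.imwrite("pics/c2.png",np.hstack(out[:2]))
```

```text
t 3.7833 pos [ 0.4292 -0.2727  0.3887] box -0.0729 0.0232 F [ 0.4 -0.5  0.8] gap 0.0 y [ 0.98  -0.199 -0.   ] z [-0.199 -0.98  -0.   ]
[]
[0.37378461 0.26049062 0.00862413]
[(0.53, [0.429, -0.263, 0.197])]
```

View pics/c2.png

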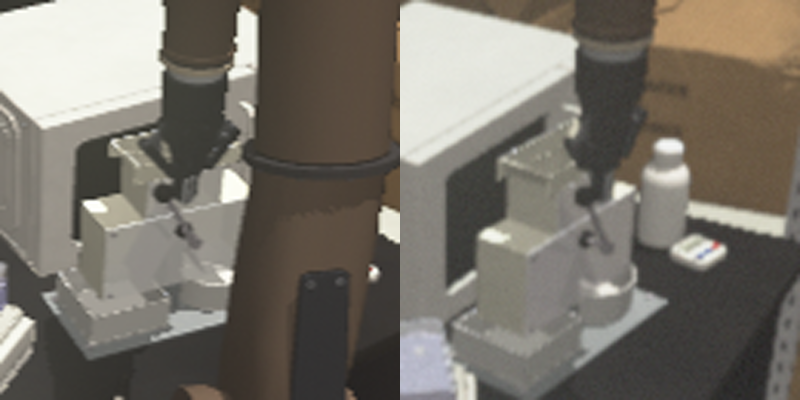

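Request:
{"method": "send_rows", "body": {"motion": [{"slide": [0,0.003,-0.004],"spin": 0},{"slide": [0,0,-0.004],"spin": 0},{"slide": [0,0,0],"spin": 0}]}}

```text
time_s: 4.33
tool_pos: [0.4332, -0.2686, 0.3889]
ee_rot: [0.199, 1.566, -1.575]
ft_force: [-1.8, -11.7, -3.5]
finger_gap: 0.0002
```

Request:
{"method": "send_rows", "body": {"motion": [{"slide": [0,0,-0.003],"spin": 0},{"slide": [0,0,0],"spin": 0}]}}

```text
time_s: 4.5
tool_pos: [0.4332, -0.2677, 0.3889]
ee_rot: [0.223, 1.563, -1.553]
ft_force: [-1.2, -20.2, -6.2]
finger_gap: -0.0001
```

Request:
{"method": "send_rows", "body": {"motion": [{"slide": [0,0,-0.003],"spin": 0},{"slide": [0,0,0],"spin": 0}]}}

```text
time_s: 4.67
tool_pos: [0.4333, -0.2668, 0.389]
ee_rot: [0.226, 1.56, -1.552]
ft_force: [-3.2, -29.3, -8.4]
finger_gap: -0.0001
```

Request:
{"method": "send_rows", "body": {"motion": [{"slide": [0,0,0.025],"spin": 0},{"slide": [-0.02,0,0.01],"spin": 0},{"slide": [-0.03,-0.005,0],"spin": 0},{"slide": [-0.02,-0.005,0],"spin": 0}], "fingers": 0.0854}}

```text
time_s: 5.0
tool_pos: [0.4182, -0.2932, 0.4604]
ee_rot: [1.144, 1.57, -0.629]
ft_force: [1.2, 1.3, 0.4]
finger_gap: 0.0483
```

Request:
{"method": "send_rows", "body": {"motion": [{"slide": [0,-0.0084,-0.0365],"spin": 0},{"slide": [0,-0.0084,-0.0365],"spin": 0},{"slide": [0,-0.0084,-0.0365],"spin": 0},{"slide": [0,-0.0084,-0.0365],"spin": 0},{"slide": [0,-0.0084,-0.0365],"spin": 0}]}}

```text
time_s: 5.42
tool_pos: [0.413, -0.1033, 0.4589]
ee_rot: [1.569, 1.57, -0.202]
ft_force: [1.0, 0.2, -0.3]
finger_gap: 0.0853
```

Request:
{"method": "send_rows", "body": {"motion": [{"slide": [0,-0.0084,-0.0365],"spin": 0},{"slide": [0,-0.0084,-0.0365],"spin": 0},{"slide": [0,-0.0084,-0.0365],"spin": 0},{"slide": [0,-0.0084,-0.0365],"spin": 0},{"slide": [0,-0.0084,-0.0365],"spin": 0}]}}

```text
time_s: 5.83
tool_pos: [0.4079, 0.084, 0.459]
ee_rot: [1.973, 1.57, 0.202]
ft_force: [1.8, 1.0, 0.0]
finger_gap: 0.0853
```

Request:
{"method": "send_rows", "body": {"motion": [{"slide": [0,-0.0084,-0.0365],"spin": 0},{"slide": [0,-0.0084,-0.0365],"spin": 0},{"slide": [0,-0.0084,-0.0365],"spin": 0},{"slide": [0,-0.0084,-0.0365],"spin": 0},{"slide": [0,0,0],"spin": 0}]}}

```text
time_s: 6.25
tool_pos: [0.4029, 0.2389, 0.4591]
ee_rot: [-2.931, 1.566, 1.59]
ft_force: [-0.4, 0.6, 0.8]
finger_gap: 0.0855
```

Run:
```python
from h import *
to([.417,.370,.175])
for c in ("wrist","scene","side"):
    im=ctrl.get_image(c)
    if c=="wrist": save(im,"w1.png")
    for t in ("vial","cap"): print(c,t,rec(t,c,im))
    P=cloud(im); q=P[(P[:,2]>.02)&(P[:,2]<.036)&(np.hypot(P[:,0]-.417,P[:,1]-.37)<.03)]; print(len(q),q.mean(0) if len(q) else "",q.min(0),q.max(0)) if len(q) else 0
    if c=="side":
        k=P[(P[:,2]>.20)&(P[:,2]<.245)&(P[:,0]>.39)&(P[:,0]<.450)&(P[:,1]>-.30)&(P[:,1]<-.20)]
        b=(k[:,:2]-C)@np.c_[XB,YB]; b=b[b[:,0]<-.05]; print("knob box y",len(b),b[:,1].min(),b[:,1].max())
```

```text
t 6.25 pos [0.4029 0.2389 0.4591] box -0.2007 0.5193 F [-0.4  0.6  0.8] gap 0.0855 y [ 0.982 -0.191 -0.001] z [-0.191 -0.982 -0.004]
slide [ 0.2847 -0.0109 -0.1302]
wrist vial [(0.61, [0.417, 0.367, 0.026]), (0.49, [0.554, 0.334, 0.05])]
wrist cap [(0.69, [0.363, 0.258, 0.002])]
134 [0.41781398 0.36682122 0.0276155 ] [0.41043784 0.36003649 0.02083895] [0.42470538 0.37484295 0.03075895]
scene vial []
scene cap [(0.49, [0.373, 0.255, 0.008])]
20 [0.41893923 0.37024452 0.02860895] [0.41270257 0.36307666 0.02096381] [0.42867483 0.37549924 0.03487376]
side vial [(0.64, [0.517, 0.455, 0.095]), (0.53, [0.414, 0.37, 0.023])]
side cap [(0.74, [0.415, 0.37, 0.024])]
28 [0.41687068 0.36941724 0.02604296] [0.4087502  0.36273972 0.02010496] [0.42364247 0.37546985 0.02928915]
knob box y 42 0.03795488533124467 0.06516031797898116
```

View pics/w1.png

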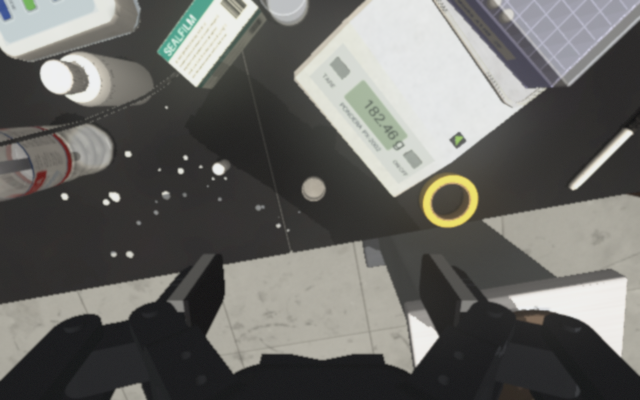

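Request:
{"method": "send_rows", "body": {"motion": [{"slide": [0.02,-0.0025,-0.032],"spin": 0},{"slide": [0.02,-0.0025,-0.032],"spin": 0},{"slide": [0.02,-0.0025,-0.032],"spin": 0},{"slide": [0.02,-0.0025,-0.032],"spin": 0},{"slide": [0.02,0,0],"spin": 0}]}}

```text
time_s: 7.12
tool_pos: [0.4193, 0.365, 0.3579]
ee_rot: [-2.955, 1.566, 1.562]
ft_force: [-0.2, -0.8, 0.8]
finger_gap: 0.0855
```

Request:
{"method": "send_rows", "body": {"motion": [{"slide": [0.03,0,0],"spin": 0},{"slide": [0.03,0,0],"spin": 0},{"slide": [0.03,0,0],"spin": 0},{"slide": [0.03,0,0],"spin": 0},{"slide": [0,0,0],"spin": 0}]}}

```text
time_s: 7.53
tool_pos: [0.419, 0.3571, 0.2339]
ee_rot: [-0.544, 1.563, -2.315]
ft_force: [-1.0, -1.0, -0.2]
finger_gap: 0.0852
```

Run:
```python
from h import *
to([.4175,.368,.179])
for c in ("wrist","side"):
    im=ctrl.get_image(c)
    print(c,rec("vial",c,im))
```

```text
t 7.5333 pos [0.419  0.3571 0.2339] box -0.2085 0.6384 F [-1.  -1.  -0.2] gap 0.0852 y [ 0.98  -0.199 -0.004] z [-0.199 -0.98   0.007]
slide [ 0.0548 -0.0034 -0.0108]
wrist [(0.78, [0.421, 0.368, 0.028])]
side [(0.64, [0.414, 0.371, 0.022]), (0.28, [0.555, 0.351, 0.052]), (0.16, [0.431, -0.263, 0.194])]
```

Request:
{"method": "send_rows", "body": {"motion": [{"slide": [0.018,-0.002,-0.011],"spin": 0},{"slide": [0.018,0,0],"spin": 0},{"slide": [0.018,0,0],"spin": 0},{"slide": [0,0,0],"spin": 0}]}}

```text
time_s: 8.07
tool_pos: [0.4204, 0.3701, 0.1841]
ee_rot: [-0.717, 1.57, -2.489]
ft_force: [0.2, -0.2, 0.4]
finger_gap: 0.0855
```

Request:
{"method": "send_rows", "body": {"motion": [{"slide": [0,0,0],"spin": 0},{"slide": [0,0,0],"spin": 0},{"slide": [0,0,0],"spin": 0},{"slide": [0,0,0],"spin": 0},{"slide": [0,0,0],"spin": 0}], "fingers": 0, "newtons": 25}}

```text
time_s: 8.48
tool_pos: [0.4208, 0.3704, 0.1857]
ee_rot: [2.578, 1.569, 0.806]
ft_force: [-0.4, -0.2, -0.9]
finger_gap: 0.0255
```

Request:
{"method": "send_rows", "body": {"motion": [{"slide": [0,0,0],"spin": 0},{"slide": [0,0,0],"spin": 0},{"slide": [-0.01,0,0],"spin": 0},{"slide": [-0.02,0,0],"spin": 0},{"slide": [-0.03,0,0],"spin": 0}]}}

```text
time_s: 8.9
tool_pos: [0.4197, 0.3695, 0.2438]
ee_rot: [-0.595, 1.566, -2.366]
ft_force: [0.2, 0.6, 1.1]
finger_gap: 0.0141
```

Request:
{"method": "send_rows", "body": {"motion": [{"slide": [-0.04,0,0],"spin": 0},{"slide": [-0.04,0,0],"spin": 0},{"slide": [-0.04,0,0],"spin": 0},{"slide": [-0.04,0,0],"spin": 0},{"slide": [-0.04,0,0],"spin": 0}]}}

```text
time_s: 9.32
tool_pos: [0.4198, 0.3697, 0.4476]
ee_rot: [3.009, 1.57, 1.238]
ft_force: [1.9, 0.7, -1.5]
finger_gap: 0.0139
```

Run:
```python
from h import *
to([*C,.47])
im=ctrl.get_image("wrist"); print(rec("vial","wrist",im)); save(im,"w2.png")
im=ctrl.get_image("side"); print(rec("vial","side",im))
```

```text
t 9.3167 pos [0.4198 0.3697 0.4476] box -0.2102 0.6509 F [ 1.9  0.7 -1.5] gap 0.0139 y [ 0.98  -0.199  0.   ] z [-0.199 -0.98  -0.   ]
slide [-0.0227  0.2098  0.651 ]
[(0.85, [0.422, 0.371, 0.294])]
[(0.53, [0.414, 0.376, 0.283])]
```

View pics/w2.png

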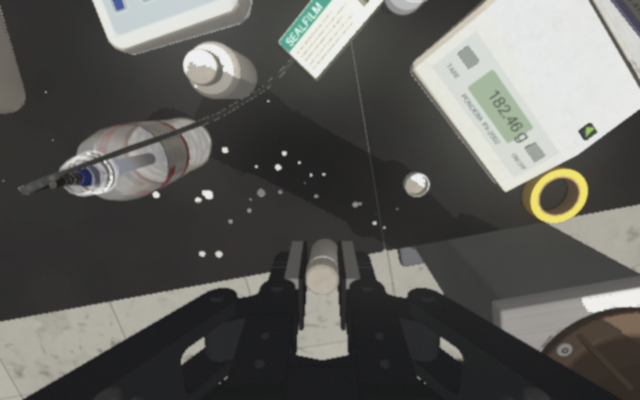

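Request:
{"method": "send_rows", "body": {"motion": [{"slide": [-0.001,0.0117,0.0362],"spin": 0},{"slide": [-0.001,0.0117,0.0362],"spin": 0},{"slide": [-0.001,0.0117,0.0362],"spin": 0},{"slide": [-0.001,0.0117,0.0362],"spin": 0},{"slide": [-0.001,0.0117,0.0362],"spin": 0}]}}

```text
time_s: 9.93
tool_pos: [0.4411, 0.1792, 0.4482]
ee_rot: [-0.902, 1.568, -2.673]
ft_force: [0.7, 0.1, -0.1]
finger_gap: 0.014
```

Request:
{"method": "send_rows", "body": {"motion": [{"slide": [-0.001,0.0117,0.0362],"spin": 0},{"slide": [-0.001,0.0117,0.0362],"spin": 0},{"slide": [-0.001,0.0117,0.0362],"spin": 0},{"slide": [-0.001,0.0117,0.0362],"spin": 0},{"slide": [-0.001,0.0117,0.0362],"spin": 0}]}}

```text
time_s: 10.35
tool_pos: [0.4623, -0.0097, 0.4534]
ee_rot: [-1.277, 1.568, -3.048]
ft_force: [0.0, 2.0, -0.2]
finger_gap: 0.0137
```

Request:
{"method": "send_rows", "body": {"motion": [{"slide": [-0.001,0.0117,0.0362],"spin": 0},{"slide": [-0.001,0.0117,0.0362],"spin": 0},{"slide": [-0.001,0.0117,0.0362],"spin": 0},{"slide": [-0.001,0.0117,0.0362],"spin": 0},{"slide": [0,0,0],"spin": 0}]}}

```text
time_s: 10.77
tool_pos: [0.479, -0.1665, 0.4574]
ee_rot: [-0.444, 1.566, -2.224]
ft_force: [-0.1, -1.1, -0.5]
finger_gap: 0.0139
```

Run:
```python
from h import *
to([*C,.425])
im=ctrl.get_image("wrist"); P=cloud(im)
q=P[(P[:,2]>.238)&(P[:,2]<.258)&(P[:,0]>.40)&(P[:,0]<.6)&(P[:,1]>-.42)&(P[:,1]<-.2)]
b=(q[:,:2]-C)@np.c_[XB,YB]; print("rim box",len(b),np.percentile(b,[1,50,99],axis=0).round(3).tolist(),cv2.minAreaRect((b*1000).astype(np.float32)))
save(im,"w3.png")
```

```text
t 10.7667 pos [ 0.479  -0.1665  0.4574] box -0.0453 0.1372 F [-0.1 -1.1 -0.5] gap 0.0139 y [ 0.978 -0.208 -0.002] z [-0.208 -0.978  0.004]
slide [0.0329 0.0466 0.1366]
rim box 6016 [[-0.072, -0.041], [-0.018, 0.05], [0.036, 0.072]] ((-7.9970703125, 18.165489196777344), (113.86257934570312, 118.82158660888672), 15.946712493896484)
```

View pics/w3.png

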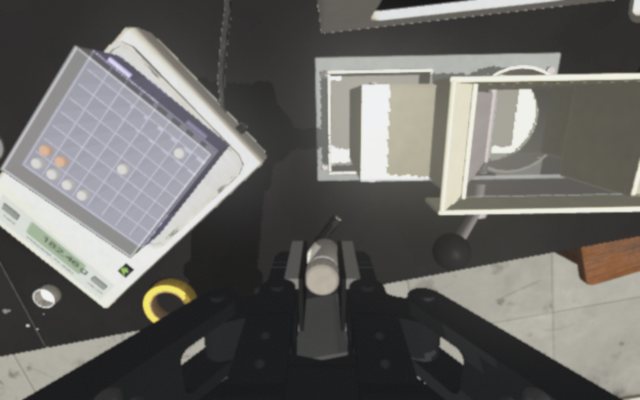

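Request:
{"method": "send_rows", "body": {"motion": [{"slide": [0,0.0116,0.0342],"spin": 0},{"slide": [0,0.0116,0.0342],"spin": 0},{"slide": [0,0.0116,0.0342],"spin": 0},{"slide": [0,0.0116,0.0342],"spin": 0},{"slide": [0,0,0],"spin": 0}]}}

```text
time_s: 11.23
tool_pos: [0.4972, -0.3081, 0.4571]
ee_rot: [-0.642, 1.567, -2.419]
ft_force: [-2.3, -0.9, 0.1]
finger_gap: 0.014
```

Request:
{"method": "send_rows", "body": {"motion": [{"slide": [0.015,0,0],"spin": 0},{"slide": [0.015,0,0],"spin": 0},{"slide": [0,0,0],"spin": 0}]}}

```text
time_s: 11.48
tool_pos: [0.4978, -0.3007, 0.4247]
ee_rot: [-1.892, 1.564, 2.621]
ft_force: [-1.2, 0.8, -1.4]
finger_gap: 0.0142
```

Run:
```python
from h import *
to([*C,.425])
```

```text
t 11.4833 pos [ 0.4978 -0.3007  0.4247] box -0.0001 0.0095 F [-1.2  0.8 -1.4] gap 0.0142 y [ 0.98  -0.198 -0.007] z [-0.198 -0.98  -0.002]
slide [-0.0004  0.0001  0.0095]
```

Over the hopper mouth. Small correction, then release.

Request:
{"method": "send_rows", "body": {"motion": [{"slide": [0,0,0.008],"spin": 0},{"slide": [0,0,0],"spin": 0}]}}

```text
time_s: 11.65
tool_pos: [0.4965, -0.311, 0.4289]
ee_rot: [-0.642, 1.57, -2.414]
ft_force: [-1.1, -0.2, -0.3]
finger_gap: 0.0137
```

Request:
{"method": "send_rows", "body": {"motion": [{"slide": [0,0,0],"spin": 0},{"slide": [0,0,0],"spin": 0},{"slide": [0,0,0],"spin": 0},{"slide": [0,0,0],"spin": 0},{"slide": [0,0,0],"spin": 0}], "fingers": 0.05}}

```text
time_s: 12.07
tool_pos: [0.4968, -0.31, 0.429]
ee_rot: [1.533, 1.57, -0.238]
ft_force: [0.2, -0.1, -0.0]
finger_gap: 0.0498
```

Request:
{"method": "send_rows", "body": {"motion": [{"slide": [-0.02,0,0],"spin": 0},{"slide": [-0.03,0,0],"spin": 0},{"slide": [0,0,0],"spin": 0},{"slide": [0,0,0],"spin": 0},{"slide": [0,0,0],"spin": 0}]}}

```text
time_s: 12.48
tool_pos: [0.4967, -0.31, 0.4785]
ee_rot: [2.167, 1.571, 0.397]
ft_force: [0.1, -0.2, -0.7]
finger_gap: 0.0503
```

Run:
```python
from h import *
st(); out=[]
for c,(x0,y0) in (("scene",(330,100)),("side",(315,75))):
    im=ctrl.get_image(c); out.append(cv2.resize(im["img"][y0:y0+130,x0:x0+130,::-1],(400,400),interpolation=cv2.INTER_CUBIC)); print(rec("vial",c,im))
w=ctrl.get_image("wrist"); print(rec("vial","wrist",w))
cv2.imwrite("pics/c3.png",np.vstack([np.hstack(out)[100:400],cv2.resize(w["img"][50:250,160:640,::-1],(800,300))]))
```

```text
t 12.4833 pos [ 0.4967 -0.31    0.4785] box 0.0007 0.0002 F [ 0.1 -0.2 -0.7] gap 0.0503 y [ 0.98  -0.199  0.   ] z [-0.199 -0.98  -0.   ]
[]
[]
[(0.49, [0.495, -0.284, 0.188])]
```

View pics/c3.png

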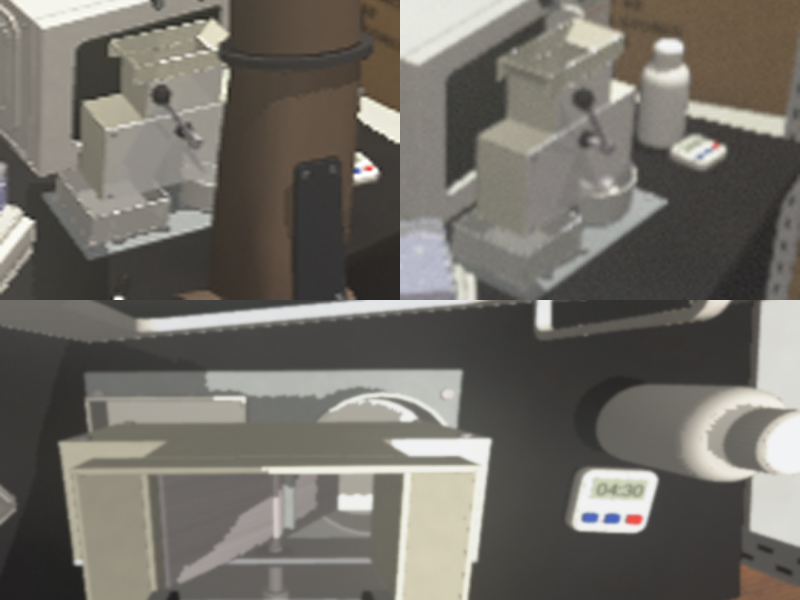

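Request:
{"method": "send_rows", "body": {"motion": [{"slide": [0,-0.038,0.012],"spin": 0},{"slide": [0,-0.038,0.012],"spin": 0},{"slide": [0,-0.038,0.012],"spin": 0},{"slide": [0,-0.038,0.012],"spin": 0},{"slide": [0,0,0],"spin": 0}], "fingers": 0}}

```text
time_s: 13.2
tool_pos: [0.3309, -0.3287, 0.4788]
ee_rot: [-1.497, 1.568, 3.007]
ft_force: [0.9, -0.9, 0.6]
finger_gap: -0.0001
```

Run:
```python
from h import *
st()
for c in ("wrist","side"):
    im=ctrl.get_image(c); print(c,rec("vial",c,im),rec("round_tub_in",c,im))
    P=cloud(im); b=np.c_[(P[:,:2]-C)@np.c_[XB,YB],P[:,2]]
    q=b[(np.hypot(b[:,0],b[:,1]+.075)<.045)&(b[:,2]<.05)]; print(len(q), [ (x, int(((q[:,2]>x)&(q[:,2]<=x+.005)).sum())) for x in np.arange(0,.05,.005).round(3)])
    if c=="wrist": cv2.imwrite("pics/w4.png",cv2.resize(im["img"][:,:,::-1],(800,500)))
```

```text
t 13.2 pos [ 0.3309 -0.3287  0.4788] box -0.158 -0.0513 F [ 0.9 -0.9  0.6] gap -0.0001 y [ 0.978 -0.207 -0.002] z [-0.207 -0.978  0.   ]
wrist [] [(0.55, [0.441, -0.387, 0.008])]
511 [(np.float64(0.0), 0), (np.float64(0.005), 446), (np.float64(0.01), 65), (np.float64(0.015), 0), (np.float64(0.02), 0), (np.float64(0.025), 0), (np.float64(0.03), 0), (np.float64(0.035), 0), (np.float64(0.04), 0), (np.float64(0.045), 0)]
side [] [(0.53, [0.443, -0.359, 0.03])]
19 [(np.float64(0.0), 2), (np.float64(0.005), 5), (np.float64(0.01), 4), (np.float64(0.015), 6), (np.float64(0.02), 1), (np.float64(0.025), 0), (np.float64(0.03), 0), (np.float64(0.035), 0), (np.float64(0.04), 0), (np.float64(0.045), 0)]
```

View pics/w4.png

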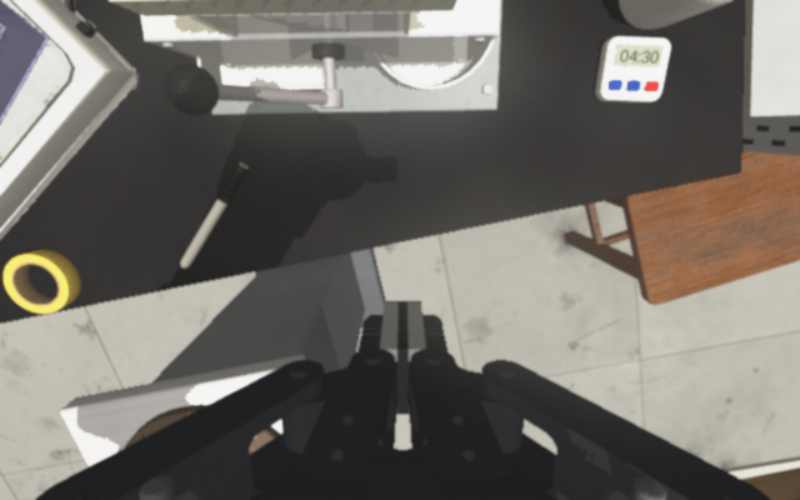

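Request:
{"method": "send_rows", "body": {"motion": [{"slide": [0,0.007,-0.038],"spin": 0},{"slide": [0,0.007,-0.038],"spin": 0},{"slide": [0,0.007,-0.038],"spin": 0},{"slide": [0,0.007,-0.038],"spin": 0},{"slide": [0,0.007,-0.038],"spin": 0}]}}

```text
time_s: 13.92
tool_pos: [0.4115, -0.1453, 0.4786]
ee_rot: [-0.792, 1.571, -2.562]
ft_force: [0.4, -0.3, 0.3]
finger_gap: -0.0001
```

Request:
{"method": "send_rows", "body": {"motion": [{"slide": [0,0.007,-0.038],"spin": 0},{"slide": [0,0.007,-0.038],"spin": 0},{"slide": [0,0.007,-0.038],"spin": 0},{"slide": [0,0,0],"spin": 0}]}}

```text
time_s: 14.25
tool_pos: [0.4563, -0.032, 0.4783]
ee_rot: [-3.105, 1.568, 1.418]
ft_force: [0.4, -0.0, 0.4]
finger_gap: -0.0002
```

Run:
```python
from h import *
st(); out=[]
for c,(x0,y0) in (("scene",(370,150)),("side",(355,120))):
    im=ctrl.get_image(c); old=dict(np.load(c+".npz"))
    o=ctrl.outline_of("vial",c); print(c,rec("vial",c,im))
    for i in (old,im): out.append(cv2.resize(i["img"][y0:y0+65,x0:x0+65,::-1],(400,300),interpolation=cv2.INTER_CUBIC))
    P=cloud(im); b=np.c_[(P[:,:2]-C)@np.c_[XB,YB],P[:,2]]
    q=b[(np.abs(b[:,0])<.03)&(b[:,1]<-.01)&(b[:,1]>-.13)&(b[:,2]<.05)&(b[:,2]>.014)]; print(len(q),q[:12].round(3).tolist())
cv2.imwrite("pics/c4.png",np.vstack([np.hstack(out[:2]),np.hstack(out[2:])]))
```

```text
t 14.25 pos [ 0.4563 -0.032   0.4783] box -0.0943 0.2645 F [ 0.4 -0.   0.4] gap -0.0002 y [ 0.982 -0.188 -0.   ] z [-0.188 -0.982 -0.003]
scene []
39 [[0.019, -0.09, 0.015], [0.017, -0.075, 0.015], [0.012, -0.086, 0.015], [-0.02, -0.022, 0.049], [0.009, -0.06, 0.019], [0.013, -0.068, 0.014], [0.007, -0.083, 0.014], [-0.016, -0.016, 0.043], [-0.016, -0.021, 0.042], [-0.025, -0.02, 0.048], [-0.016, -0.03, 0.039], [-0.008, -0.022, 0.031]]
side []
39 [[-0.028, -0.128, 0.047], [-0.029, -0.12, 0.041], [-0.016, -0.127, 0.029], [-0.02, -0.127, 0.03], [-0.025, -0.127, 0.032], [-0.006, -0.128, 0.02], [-0.012, -0.127, 0.023], [-0.017, -0.125, 0.025], [-0.023, -0.124, 0.028], [-0.006, -0.121, 0.018], [-0.013, -0.126, 0.019], [-0.016, -0.129, 0.018]]
```

View pics/c4.png

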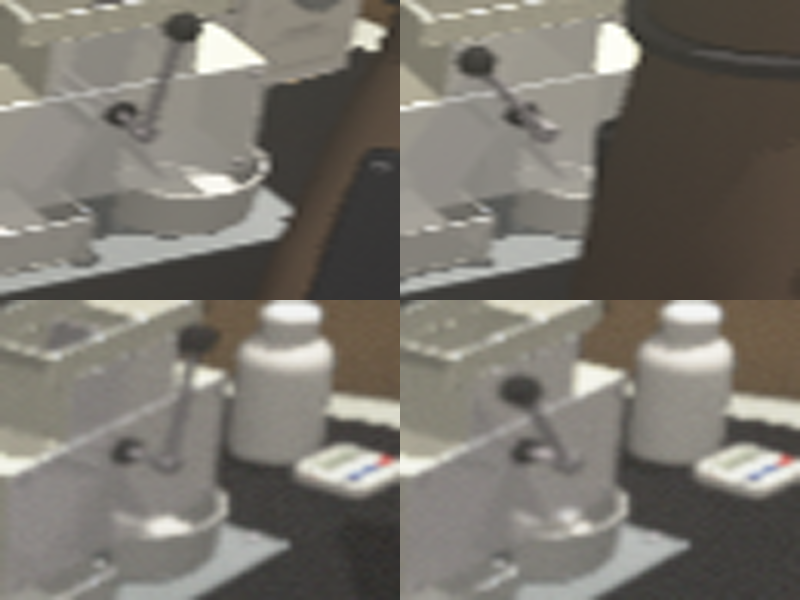

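Run:
```python
from h import *
im=ctrl.get_image("side"); old=dict(np.load("side.npz"))
for n,i in (("old",old),("new",im)):
    z=i["z_map"];K=i["mtx"]; v,u=np.mgrid[161:174,374:392]; d=z[161:174,374:392]
    P=(np.stack([(u-K[0,2])/K[0,0]*d,(v-K[1,2])/K[1,1]*d,d],-1)-i["t"])@i["R"]
    print(n); print((P[...,2]*1000).astype(int)); print(i["img"][161:174,374:392].mean(2).astype(int))
```

```text
old
[[102 103 101  97  96  89  86  85  82  77  75  69  73  64  63  64  48  -7]
 [100 100  95  93  85  88  82  83  75  71  69  65  63  59  58  51  41  47]
 [ 98  93  88  86  86  81  76  74  75  70  64  63  57  52  33  38  39  50]
 [ 91  87  82  82  79  77  73  69  65  64  59  57  56  28  29  32  37  49]
 [ 84  81  81  77  77  70  67  69  62  60  56  20  19  20  24  32  35  50]
 [ 83  82  75  72  73  67  65  59  55  55  12  15  17  19  23  28  33  47]
 [ 78  78  75  67  66  63  62  56   5   9   9  10  12  15  20  20  49  44]
 [ 72  70  68  67  61  55  55   4   6   5   5   4  11   8  13  48  43  35]
 [ 70  68  63  60  58   5   9   4   9   9   6   4   6  46  47  41  41   0]
 [ 65  61  61  53   3   7   5   9   6   7   9  50  43  42  42  36  34   0]
 [ 59  59  48  46  49  50  48  49  49  46  45  42  43  38  38  32  27   4]
 [ 56  42  41  43  40  42  45  41  42  38  38  39  39  34  30  28  21   4]
 [ 37  37  40  39  40  38  38  33  33  35  32  32  29  31  27  22  15   3]]
[[119 121 124 128 131 132 130 130 131 130 132 132 129 125 121 124 131 109]
 [117 121 121 126 131 132 133 131 132 132 128
[... 2111 characters left out ...]
126 115 113 116 149 167]
 [136 130 126 126 128 137 150 169 175 171 144 125 118 117 113 116 155 172]
 [158 150 140 129 128 142 167 194 209 193 152 125 117 117 118 137 168 159]
 [160 168 160 145 136 145 162 189 211 185 157 139 120 119 137 167 157 121]
 [150 159 159 154 138 142 147 162 186 190 209 188 149 151 160 160 134 134]
 [143 144 146 145 140 140 147 156 176 217 228 213 170 160 148 124 140 166]
 [139 141 141 146 153 159 168 169 175 204 205 178 151 126 121 115 141 174]
 [135 132 135 145 151 160 167 160 142 137 132 128 120 118 114 118 146 180]
 [125 125 126 128 125 129 130 127 126 123 122 120 120 119 115 121 151 180]
 [124 124 123 125 124 126 126 125 121 121 121 117 117 117 114 128 157 181]]
```

Request:
{"method": "send_rows", "body": {"motion": [{"slide": [0.01,0.005,0.031],"spin": 0},{"slide": [0.01,0.005,0.031],"spin": 0},{"slide": [0.01,0.005,0.031],"spin": 0},{"slide": [0.01,0.005,0.031],"spin": 0},{"slide": [0.01,0.004,0.031],"spin": 0}]}}

```text
time_s: 15.02
tool_pos: [0.4456, -0.1992, 0.4285]
ee_rot: [1.141, 1.57, -0.632]
ft_force: [0.5, -0.7, 0.2]
finger_gap: -0.0002
```

Request:
{"method": "send_rows", "body": {"motion": [{"slide": [0.02,0,0],"spin": 0},{"slide": [0.02,0,0],"spin": 0},{"slide": [0,0,0],"spin": 0}]}}

```text
time_s: 15.27
tool_pos: [0.4446, -0.1978, 0.3857]
ee_rot: [-1.616, 1.565, 2.893]
ft_force: [-0.3, 0.7, -0.0]
finger_gap: -0.0
```

Run:
```python
from h import *
p=C-.070*XB-.025*YB; to([*p,.388])
```

```text
t 15.2667 pos [ 0.4446 -0.1978  0.3857] box -0.0727 0.0997 F [-0.3  0.7 -0. ] gap -0.0 y [ 0.979 -0.202 -0.005] z [-0.202 -0.979 -0.   ]
slide [-0.0024  0.003   0.1247]
```

Request:
{"method": "send_rows", "body": {"motion": [{"slide": [0,0.003,0.02],"spin": 0},{"slide": [0,0,0.02],"spin": 0},{"slide": [0,0,0.02],"spin": 0},{"slide": [0,0,0.02],"spin": 0},{"slide": [0,0,0.02],"spin": 0}]}}

```text
time_s: 15.68
tool_pos: [0.4293, -0.2963, 0.39]
ee_rot: [1.634, 1.569, -0.136]
ft_force: [0.9, 1.3, -1.1]
finger_gap: -0.0
```

Request:
{"method": "send_rows", "body": {"motion": [{"slide": [0,0,0.015],"spin": 0},{"slide": [0,0,0.007],"spin": 0},{"slide": [0,0,0],"spin": 0}]}}

```text
time_s: 15.93
tool_pos: [0.4244, -0.3186, 0.3895]
ee_rot: [0.661, 1.57, -1.113]
ft_force: [-0.3, 0.2, -0.0]
finger_gap: 0.0001
```

Request:
{"method": "send_rows", "body": {"motion": [{"slide": [0,0,0.004],"spin": 0},{"slide": [0,0,0],"spin": 0}]}}

```text
time_s: 16.1
tool_pos: [0.4244, -0.3206, 0.389]
ee_rot: [1.874, 1.57, 0.103]
ft_force: [0.5, 0.7, -0.9]
finger_gap: -0.0001
```

Run:
```python
from h import *
st()
```

```text
t 16.1 pos [ 0.4244 -0.3206  0.389 ] box -0.0681 -0.0247 F [ 0.5  0.7 -0.9] gap -0.0001 y [ 0.98  -0.198  0.   ] z [-0.198 -0.98  -0.   ]
```

Request:
{"method": "send_rows", "body": {"motion": [{"slide": [0,0,0.004],"spin": 0},{"slide": [0,0,0.003],"spin": 0},{"slide": [0,0,0],"spin": 0}]}}

```text
time_s: 16.35
tool_pos: [0.4228, -0.3278, 0.3887]
ee_rot: [2.349, 1.571, 0.578]
ft_force: [0.1, -0.1, -0.4]
finger_gap: -0.0004
```

Request:
{"method": "send_rows", "body": {"motion": [{"slide": [0,0,0.004],"spin": 0},{"slide": [0,0,0],"spin": 0}]}}

```text
time_s: 16.52
tool_pos: [0.4228, -0.3293, 0.3885]
ee_rot: [-2.898, 1.566, 1.617]
ft_force: [1.7, 11.1, 4.0]
finger_gap: 0.0002
```

Request:
{"method": "send_rows", "body": {"motion": [{"slide": [0,0,0.003],"spin": 0},{"slide": [0,0,0],"spin": 0},{"slide": [0,0,0.002],"spin": 0},{"slide": [0,0,0],"spin": 0}]}}

```text
time_s: 16.85
tool_pos: [0.4228, -0.3309, 0.3884]
ee_rot: [-2.885, 1.561, 1.633]
ft_force: [1.2, 24.9, 10.5]
finger_gap: -0.0
```

Request:
{"method": "send_rows", "body": {"motion": [{"slide": [0,0,-0.025],"spin": 0},{"slide": [-0.02,0,-0.01],"spin": 0},{"slide": [-0.03,-0.005,0],"spin": 0},{"slide": [-0.03,-0.005,0],"spin": 0}], "fingers": 0.0854}}

```text
time_s: 17.18
tool_pos: [0.4183, -0.2992, 0.4691]
ee_rot: [-1.814, 1.569, 2.7]
ft_force: [1.0, -1.2, -0.2]
finger_gap: 0.0484
```

Run:
```python
from h import *
to([.371,.259,.3])
im=ctrl.get_image("side"); P=cloud(im)
b=np.c_[(P[:,:2]-C)@np.c_[XB,YB],P[:,2]]
k=b[(b[:,0]<-.05)&(b[:,0]>-.1)&(abs(b[:,1])<.09)&(b[:,2]>.2)&(b[:,2]<.25)]; print("knob",len(k),k.min(0),k.max(0))
```

```text
t 17.1833 pos [ 0.4183 -0.2992  0.4691] box -0.0783 -0.0049 F [ 1.  -1.2 -0.2] gap 0.0484 y [ 0.98  -0.197 -0.002] z [-0.197 -0.98  -0.   ]
slide [ 0.1697 -0.156  -0.5379]
knob 48 [-0.08211632 -0.05952701  0.20027439] [-0.06388065 -0.03374349  0.23804434]
```

Request:
{"method": "send_rows", "body": {"motion": [{"slide": [0,-0.0104,-0.0359],"spin": 0},{"slide": [0,-0.0104,-0.0359],"spin": 0},{"slide": [0,-0.0104,-0.0359],"spin": 0},{"slide": [0,-0.0104,-0.0359],"spin": 0},{"slide": [0,-0.0104,-0.0359],"spin": 0}]}}

```text
time_s: 17.65
tool_pos: [0.4024, -0.1126, 0.4688]
ee_rot: [1.244, 1.57, -0.528]
ft_force: [1.2, -0.1, -0.3]
finger_gap: 0.0856
```

Request:
{"method": "send_rows", "body": {"motion": [{"slide": [0,-0.0104,-0.0359],"spin": 0},{"slide": [0,-0.0104,-0.0359],"spin": 0},{"slide": [0,-0.0104,-0.0359],"spin": 0},{"slide": [0,-0.0104,-0.0359],"spin": 0},{"slide": [0,-0.0104,-0.0359],"spin": 0}]}}

```text
time_s: 18.07
tool_pos: [0.3871, 0.0738, 0.469]
ee_rot: [1.79, 1.57, 0.019]
ft_force: [1.2, -0.5, -1.0]
finger_gap: 0.0854
```

Request:
{"method": "send_rows", "body": {"motion": [{"slide": [0.02,-0.0104,-0.0359],"spin": 0},{"slide": [0.03,-0.0104,-0.0359],"spin": 0},{"slide": [0.03,-0.0104,-0.03],"spin": 0},{"slide": [0.03,0,0],"spin": 0},{"slide": [0,0,0],"spin": 0}]}}

```text
time_s: 18.48
tool_pos: [0.3763, 0.1717, 0.3602]
ee_rot: [-0.965, 1.564, -2.732]
ft_force: [-1.0, -1.1, -0.3]
finger_gap: 0.0854
```

Run:
```python
from h import *
to([.371,.259,.170])
for c in ("wrist","scene","side"):
    im=ctrl.get_image(c); print(c,rec("cap",c,im)); P=cloud(im)
    q=P[(P[:,2]>.008)&(P[:,2]<.022)&(np.hypot(P[:,0]-.371,P[:,1]-.259)<.03)]
    if len(q): print(len(q),q.min(0).round(4),q.max(0).round(4),q.mean(0).round(4))
```

```text
t 18.4833 pos [0.3763 0.1717 0.3602] box -0.2134 0.4482 F [-1.  -1.1 -0.3] gap 0.0854 y [ 0.981 -0.195 -0.006] z [-0.195 -0.981  0.004]
slide [ 0.1899 -0.0211 -0.0853]
wrist [(0.77, [0.361, 0.261, 0.004])]
227 [0.3511 0.2448 0.0083] [0.381  0.2749 0.015 ] [0.3662 0.26   0.0121]
scene [(0.56, [0.371, 0.26, 0.009]), (0.25, [0.523, 0.453, 0.071])]
36 [0.3541 0.2467 0.0086] [0.3848 0.277  0.0199] [0.368  0.2625 0.0137]
side [(0.67, [0.369, 0.262, 0.004])]
33 [0.3511 0.2439 0.0083] [0.3802 0.2772 0.0142] [0.3661 0.2617 0.0105]
```

Request:
{"method": "send_rows", "body": {"motion": [{"slide": [0.02,-0.009,-0.028],"spin": 0},{"slide": [0.02,-0.009,-0.028],"spin": 0},{"slide": [0.02,-0.0095,-0.028],"spin": 0},{"slide": [0.03,0,0],"spin": 0},{"slide": [0,0,0],"spin": 0}]}}

```text
time_s: 19.2
tool_pos: [0.3671, 0.2593, 0.2718]
ee_rot: [-0.799, 1.567, -2.568]
ft_force: [-1.0, -1.9, -1.3]
finger_gap: 0.0852
```

Run:
```python
from h import *
to([.366,.2605,.172])
```

```text
t 19.2 pos [0.3671 0.2593 0.2718] box -0.2398 0.5321 F [-1.  -1.9 -1.3] gap 0.0852 y [ 0.98  -0.197 -0.003] z [-0.197 -0.98   0.003]
slide [ 0.0998 -0.001  -0.0012]
```

Request:
{"method": "send_rows", "body": {"motion": [{"slide": [0.03,-0.001,-0.001],"spin": 0},{"slide": [0.03,0,0],"spin": 0},{"slide": [0.02,0,0],"spin": 0},{"slide": [0.012,0,0],"spin": 0},{"slide": [0,0,0],"spin": 0}]}}

```text
time_s: 19.62
tool_pos: [0.3676, 0.2591, 0.182]
ee_rot: [-0.176, 1.569, -1.949]
ft_force: [0.8, -0.5, 0.5]
finger_gap: 0.0854
```

Run:
```python
from h import *
to([.366,.2605,.172])
im=ctrl.get_image("wrist"); print(rec("cap","wrist",im))
```

```text
t 19.6167 pos [0.3676 0.2591 0.182 ] box -0.2393 0.5321 F [ 0.8 -0.5  0.5] gap 0.0854 y [ 0.98  -0.201 -0.   ] z [-0.201 -0.98   0.002]
slide [ 0.01   -0.0018 -0.0011]
[]
```

Request:
{"method": "send_rows", "body": {"motion": [{"slide": [0.008,-0.002,-0.001],"spin": 0},{"slide": [0,0,0],"spin": 0},{"slide": [0,0,0],"spin": 0}]}}

```text
time_s: 19.97
tool_pos: [0.3654, 0.2616, 0.1749]
ee_rot: [2.342, 1.57, 0.57]
ft_force: [-0.2, -0.8, 0.7]
finger_gap: 0.086
```

Request:
{"method": "send_rows", "body": {"motion": [{"slide": [0,0,0],"spin": 0},{"slide": [0,0,0],"spin": 0},{"slide": [0,0,0],"spin": 0},{"slide": [0,0,0],"spin": 0},{"slide": [0,0,0],"spin": 0}], "fingers": 0, "newtons": 25}}

```text
time_s: 20.38
tool_pos: [0.3653, 0.2616, 0.1745]
ee_rot: [2.002, 1.571, 0.231]
ft_force: [-1.7, -2.0, 10.3]
finger_gap: 0.0287
```

Request:
{"method": "send_rows", "body": {"motion": [{"slide": [0,0,0],"spin": 0},{"slide": [0,0,0],"spin": 0},{"slide": [-0.01,0,0],"spin": 0},{"slide": [-0.02,0,0],"spin": 0},{"slide": [-0.03,0,0],"spin": 0}]}}

```text
time_s: 20.8
tool_pos: [0.3645, 0.261, 0.2334]
ee_rot: [-0.706, 1.566, -2.477]
ft_force: [1.2, 0.1, -0.2]
finger_gap: 0.0281
```

Request:
{"method": "send_rows", "body": {"motion": [{"slide": [-0.04,0,0],"spin": 0},{"slide": [-0.04,0,0],"spin": 0},{"slide": [-0.04,0,0],"spin": 0},{"slide": [-0.04,0,0],"spin": 0},{"slide": [-0.04,0,0],"spin": 0}]}}

```text
time_s: 21.22
tool_pos: [0.3647, 0.2611, 0.4365]
ee_rot: [2.84, 1.571, 1.069]
ft_force: [1.6, 0.7, -0.8]
finger_gap: 0.0281
```

Request:
{"method": "send_rows", "body": {"motion": [{"slide": [-0.003,0.0152,0.0333],"spin": 0},{"slide": [-0.003,0.0152,0.0333],"spin": 0},{"slide": [-0.003,0.0152,0.0333],"spin": 0},{"slide": [-0.003,0.0152,0.0333],"spin": 0},{"slide": [-0.003,0.0152,0.0333],"spin": 0}]}}

```text
time_s: 21.63
tool_pos: [0.4064, 0.0815, 0.4496]
ee_rot: [2.106, 1.57, 0.335]
ft_force: [0.8, 0.4, 0.4]
finger_gap: 0.0282
```

Request:
{"method": "send_rows", "body": {"motion": [{"slide": [-0.003,0.0152,0.0333],"spin": 0},{"slide": [-0.003,0.0152,0.0333],"spin": 0},{"slide": [-0.003,0.0152,0.0333],"spin": 0},{"slide": [-0.003,0.0152,0.0333],"spin": 0},{"slide": [-0.003,0.0152,0.0333],"spin": 0}]}}

```text
time_s: 22.05
tool_pos: [0.4477, -0.0969, 0.4645]
ee_rot: [1.197, 1.571, -0.574]
ft_force: [1.2, -0.3, 0.5]
finger_gap: 0.0283
```

Run:
```python
from h import *
to([*C,.46])
im=ctrl.get_image("wrist"); print(rec("cap","wrist",im))
im=ctrl.get_image("side"); print(rec("cap","side",im),rec("lever_knob","side",im))
P=cloud(im)
b=np.c_[(P[:,:2]-C)@np.c_[XB,YB],P[:,2]]
k=b[(b[:,0]<-.05)&(b[:,0]>-.1)&(abs(b[:,1])<.09)&(b[:,2]>.18)&(b[:,2]<.25)]; print("knob",k[::2].round(3).tolist())
```

```text
t 22.05 pos [ 0.4477 -0.0969  0.4645] box -0.0898 0.1992 F [ 1.2 -0.3  0.5] gap 0.0283 y [ 0.98  -0.199  0.   ] z [-0.199 -0.98   0.   ]
slide [0.0045 0.0898 0.1993]
[(0.55, [0.44, -0.097, 0.288])]
[] []
knob [[-0.066, -0.053, 0.236], [-0.074, -0.052, 0.238], [-0.062, -0.052, 0.231], [-0.071, -0.052, 0.234], [-0.076, -0.057, 0.233], [-0.066, -0.048, 0.23], [-0.074, -0.047, 0.233], [-0.078, -0.055, 0.231], [-0.069, -0.044, 0.228], [-0.076, -0.045, 0.23], [-0.079, -0.053, 0.228], [-0.067, -0.047, 0.222], [-0.078, -0.043, 0.227], [-0.08, -0.053, 0.224], [-0.072, -0.047, 0.22], [-0.078, -0.05, 0.221], [-0.083, -0.055, 0.221], [-0.073, -0.052, 0.215], [-0.065, -0.052, 0.209], [-0.071, -0.042, 0.21], [-0.069, -0.04, 0.206], [-0.074, -0.045, 0.206], [-0.077, -0.034, 0.208], [-0.075, -0.038, 0.201], [-0.074, -0.034, 0.199], [-0.069, -0.036, 0.192], [-0.066, -0.034, 0.188], [-0.073, -0.037, 0.189], [-0.074, -0.029, 0.189], [-0.074, -0.03, 0.184], [-0.074, -0.024, 0.183]]
```

Request:
{"method": "send_rows", "body": {"motion": [{"slide": [0,0.015,0.0332],"spin": 0},{"slide": [0,0.015,0.0332],"spin": 0},{"slide": [0,0.015,0.0332],"spin": 0},{"slide": [0,0.015,0.0332],"spin": 0},{"slide": [0,0.015,0.0332],"spin": 0}]}}

```text
time_s: 22.72
tool_pos: [0.4891, -0.2724, 0.4643]
ee_rot: [-3.052, 1.57, 1.463]
ft_force: [1.5, -0.0, 0.1]
finger_gap: 0.0283
```

Request:
{"method": "send_rows", "body": {"motion": [{"slide": [0,0.015,0.0332],"spin": 0},{"slide": [0.015,0,0],"spin": 0},{"slide": [0.015,0,0],"spin": 0},{"slide": [0,0,0],"spin": 0}]}}

```text
time_s: 23.05
tool_pos: [0.4965, -0.3065, 0.4312]
ee_rot: [-1.962, 1.565, 2.552]
ft_force: [0.1, -0.1, -0.5]
finger_gap: 0.0284
```

Run:
```python
from h import *
to([*C,.43])
```

```text
t 23.05 pos [ 0.4965 -0.3065  0.4312] box -0.0002 0.0035 F [ 0.1 -0.1 -0.5] gap 0.0284 y [ 0.98  -0.198 -0.005] z [-0.198 -0.98  -0.002]
slide [0.0012 0.0002 0.0035]
```

Request:
{"method": "send_rows", "body": {"motion": [{"slide": [0,0,0],"spin": 0},{"slide": [0,0,0],"spin": 0},{"slide": [0,0,0],"spin": 0},{"slide": [0,0,0],"spin": 0},{"slide": [0,0,0],"spin": 0}], "fingers": 0.065}}

```text
time_s: 23.47
tool_pos: [0.4967, -0.3079, 0.4352]
ee_rot: [1.408, 1.569, -0.363]
ft_force: [0.3, -0.1, 0.2]
finger_gap: 0.0649
```

Request:
{"method": "send_rows", "body": {"motion": [{"slide": [-0.02,0,0],"spin": 0},{"slide": [-0.03,0,0],"spin": 0},{"slide": [0,0,0],"spin": 0},{"slide": [0,0,0],"spin": 0},{"slide": [0,0,0],"spin": 0}]}}

```text
time_s: 23.88
tool_pos: [0.4964, -0.308, 0.4844]
ee_rot: [1.623, 1.57, -0.149]
ft_force: [-0.4, 0.2, -0.9]
finger_gap: 0.0649
```

Run:
```python
from h import *
st(); out=[]
for c,(x0,y0) in (("scene",(335,130)),("side",(320,105))):
    im=ctrl.get_image(c); out.append(cv2.resize(im["img"][y0:y0+100,x0:x0+100,::-1],(400,400),interpolation=cv2.INTER_CUBIC)); print(c,rec("cap",c,im))
    for n,i in (("old",dict(np.load(c+".npz"))),("new",im)):
        P=cloud(i); b=np.c_[(P[:,:2]-C)@np.c_[XB,YB],P[:,2]]
        q=b[(abs(b[:,0])<.045)&(abs(b[:,1]-.075)<.045)&(b[:,2]<.045)]; print(n,len(q),np.histogram(q[:,2],np.arange(-.005,.05,.005))[0])
w=ctrl.get_image("wrist"); print(rec("cap","wrist",w),rec("vial","wrist",w))
cv2.imwrite("pics/c5.png",np.vstack([np.hstack(out)[50:350],cv2.resize(w["img"][0:250,100:640,::-1],(800,300))]))
```

```text
t 23.8833 pos [ 0.4964 -0.308   0.4844] box -0.0 0.002 F [-0.4  0.2 -0.9] gap 0.0649 y [ 0.98  -0.199  0.   ] z [-0.199 -0.98  -0.   ]
scene []
old 83 [ 0  1 21 53  7  0  0  0  1  0]
new 84 [ 0  0 25 45  7  2  5  0  0  0]
side []
old 88 [ 0 36 52  0  0  0  0  0  0  0]
new 86 [ 0 28 56  2  0  0  0  0  0  0]
[] []
```

View pics/c5.png

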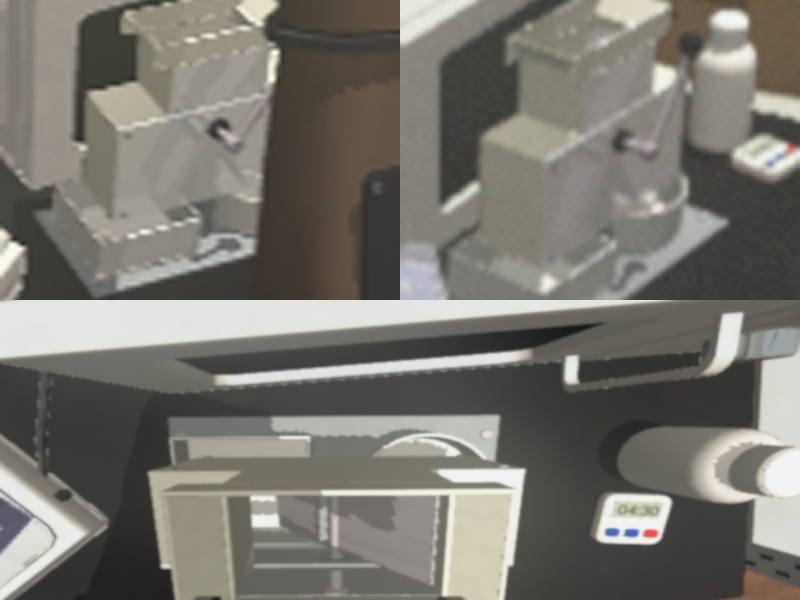

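Request:
{"method": "send_rows", "body": {"motion": [{"slide": [0,-0.02,-0.035],"spin": 0},{"slide": [0,-0.02,-0.035],"spin": 0},{"slide": [0,-0.02,-0.035],"spin": 0},{"slide": [0,-0.02,-0.035],"spin": 0},{"slide": [0,-0.02,-0.035],"spin": 0}]}}

```text
time_s: 24.65
tool_pos: [0.4323, -0.1152, 0.4842]
ee_rot: [0.478, 1.571, -1.293]
ft_force: [0.6, 0.3, 0.1]
finger_gap: 0.0652
```

Request:
{"method": "send_rows", "body": {"motion": [{"slide": [0,0,-0.035],"spin": 0},{"slide": [0,0,-0.035],"spin": 0},{"slide": [0,0,-0.035],"spin": 0},{"slide": [0,0,0],"spin": 0},{"slide": [0,0,0],"spin": 0}]}}

```text
time_s: 25.07
tool_pos: [0.4544, -0.0119, 0.4842]
ee_rot: [-2.111, 1.571, 2.406]
ft_force: [-0.3, -0.6, -0.4]
finger_gap: 0.0651
```

Run:
```python
from h import *
st()
for c in ("scene","side"):
    old=dict(np.load(c+".npz")); N=[ctrl.get_image(c) for _ in range(3)]
    zn=np.median([n["z_map"] for n in N],0); im=N[-1]; im["z_map"]=zn
    print(c,"cap",rec("cap",c,im),"vial",rec("vial",c,im))
    # pixels closer than before by >5 mm in z, in box region
    K=im["mtx"]; v,u=np.nonzero((zn>0)&(old["z_map"]-zn>.004)); d=zn[v,u]
    P=(np.c_[(u-K[0,2])/K[0,0]*d,(v-K[1,2])/K[1,1]*d,d]-im["t"])@im["R"]
    b=np.c_[(P[:,:2]-C)@np.c_[XB,YB],P[:,2]]
    for s in (1,-1):
        m=(abs(b[:,0])<.05)&(abs(b[:,1]-s*.075)<.05)&(b[:,2]<.05)&(b[:,2]>.008)
        print("square" if s>0 else "round",m.sum(),[(int(x),int(y),*q) for x,y,q in zip(u[m],v[m],b[m].round(3).tolist())][:20])
```

```text
t 25.0667 pos [ 0.4544 -0.0119  0.4842] box -0.1002 0.2838 F [-0.3 -0.6 -0.4] gap 0.0651 y [ 0.981 -0.195 -0.   ] z [-0.195 -0.981 -0.   ]
scene cap [] vial []
square 33 [(359, 195, 0.049, 0.083, 0.011), (374, 195, 0.024, 0.026, 0.012), (376, 195, 0.009, 0.025, 0.022), (355, 196, 0.048, 0.102, 0.011), (358, 196, 0.042, 0.091, 0.012), (357, 197, 0.038, 0.098, 0.012), (360, 197, 0.034, 0.086, 0.012), (366, 197, 0.025, 0.063, 0.011), (369, 197, 0.021, 0.05, 0.01), (372, 197, 0.016, 0.039, 0.011), (357, 198, 0.029, 0.102, 0.014), (361, 198, 0.024, 0.086, 0.014), (363, 198, 0.023, 0.077, 0.011), (371, 198, 0.008, 0.048, 0.013), (376, 198, 0.002, 0.028, 0.012), (357, 199, 0.025, 0.104, 0.012), (359, 199, 0.022, 0.096, 0.013), (362, 199, 0.017, 0.085, 0.013), (369, 199, 0.008, 0.057, 0.011), (371, 199, 0.002, 0.051, 0.014)]
round 15 [(395, 193, -0.037, -0.036, 0.047), (393, 195, -0.032, -0.031, 0.035), (397, 195, -0.046, -0.041, 0.042), (394, 196, -0.035, -0.034, 0.031), (391, 197, -0.024, -0.028, 0.02), (396, 197, -0.043, -0.04, 0.03), (391, 198, -0.024, -0.028, 0.015), (398, 198, -0.044, 
[... 421 characters left out ...]
]
round 29 [(390, 162, -0.033, -0.12, 0.047), (388, 165, -0.024, -0.122, 0.029), (382, 167, -0.005, -0.109, 0.019), (383, 167, -0.006, -0.115, 0.016), (384, 167, -0.009, -0.118, 0.016), (389, 167, -0.03, -0.12, 0.023), (381, 168, -0.006, -0.101, 0.018), (382, 168, -0.009, -0.104, 0.017), (383, 168, -0.01, -0.11, 0.015), (387, 168, -0.02, -0.124, 0.013), (388, 168, -0.026, -0.12, 0.017), (379, 169, -0.006, -0.088, 0.019), (380, 169, -0.005, -0.096, 0.015), (381, 169, -0.006, -0.101, 0.014), (386, 169, -0.017, -0.121, 0.008), (378, 170, 0.0, -0.09, 0.011), (379, 170, -0.005, -0.089, 0.014), (380, 170, -0.007, -0.094, 0.013), (376, 172, -0.033, -0.027, 0.045), (378, 172, -0.039, -0.032, 0.045)]
```

Run:
```python
from h import *
np.set_printoptions(linewidth=260)
for c,(u0,u1,v0,v1) in (("scene",(346,386,168,212)),("side",(330,372,160,202))):
    old=np.load(c+".npz")["img"].mean(2); N=np.mean([ctrl.get_image(c)["img"] for _ in range(3)],0).mean(2)
    d=(N-old)[v0:v1,u0:u1]; print(c,u0,v0); print(cv2.resize(d,None,fx=.5,fy=.5,interpolation=cv2.INTER_AREA).astype(int))
im=ctrl.get_image("wrist"); print(rec("cap","wrist",im),rec("square_tub_in","wrist",im))
```

```text
scene 346 168
[[ 5  5  5  4  0  3  6  3  2  5  7  7  6  6  5  4  5  6  6 17]
 [ 5  5  5  4  0  3  4  5  2  2  5  6  6  6  6  5  6  6  6  6]
 [ 6  5  5  4  0  3  4  4  4  2  2  4  6  5  7  6  5  4  5  5]
 [ 6  5  5  4  0  3  3  4  4  5  6  6  6  6  6  6  5  5  5  6]
 [ 5  6  5  4  0  3  4  4  4  5  5  5  6  6  6  6  6  5  5  5]
 [ 5  5  5  5  7  5  4  4  4  5  5  6  6  6  6  6  6  5  5  5]
 [ 5  5  5  6  5  4  4  4  4  5  6  5  6  6  6  6  6  6  5  5]
 [ 6  5  6  5  5  4  4  4  4  5  6  5  6  5  6  6  6  6  5  5]
 [ 5  5  6  6  5  4  4  4  4  6  6  5  5  6  5  6  6  5  5  5]
 [ 6  5  5  6  5  4  4  4  4  5  6  6  6  6  6  6  5  5  5  5]
 [ 4  6  6  5  5  4  4  4  5  6  6  6  5  6  6  6  6  5  5  5]
 [ 1  4  7  5  5  5  4  4  4  6  6  6  6  5  6  5  5  5  5  5]
 [ 2  4  5  8  5  5  5  4  5  6  6  6  6  6  5  5  5  5  4  4]
 [ 6  5  4  6  6  7  7  5  5  7  6  6  6  6  6  5  4  4  5  3]
 [ 6  4  4  4  7  7  6  6  6  7  6  7  6  6  7  5  4  4 10 13]
 [ 7  5  4  4  4  7  7  6  7  4  3  4  7  6  7  7  6  6  8  6]
 [ 4  6  4  4  5  5  7  8  8  6  3  5  5  6  5  5  5  5  7  4]
 [ 2  6  6  4  
[... 1064 characters left out ...]
5  4  5  3  5  5  4  5  3  3  4  4  5  3]
 [ 4  3  3  4  3  3  4  4  4  3  4  4  6  4  3  3  5  4  4  3  3]
 [ 3  4  3  3  4  3  4  5  4  3  2  3  3  4  4  5  4  3  3  5  4]
 [ 5  3  3  4  3  2  4  5  3  5  5  3  3  3  6  3  4  3  4  2  7]
 [ 4  3  4  3  3  3  3  2  3  3  3  4  6  5  3  4  4  3  3  4  6]
 [ 7  6  3  5  4  3  3  3  3  4  4  5  3  3  3  2  3  4  5  6  4]
 [ 1  6  7  5  5  3  3  3  3  4  3  3  4  3  5  3  4  5  6  6  4]
 [-6  5  5  5  4  4  4  4  4  4  2  3  2  3  4  4  4  5  5  4  2]
 [-1  3  6  5  5  4  4  5  6  3  4  4  3  4  5  4  5  5  4  2  2]
 [ 1 -1  5  5  4  2  2  2  5  3  3  3  5  4  4  6  5  4  1  2  2]]
[(0.8, [0.494, -0.208, 0.01])] [(0.86, [0.518, -0.214, 0.015])]
```

Run:
```python
from h import *
np.set_printoptions(linewidth=260)
im=ctrl.get_image("wrist"); print("cam",-im["R"].T@im["t"],im["R"][2])
for t in ("cap","square_tub_in","diverter"):
    for o in ctrl.outline_of(t,"wrist")[:2]:
        m=o["mask"]; P=cloud(im,m); b=np.c_[(P[:,:2]-C)@np.c_[XB,YB],P[:,2]]; v,u=np.nonzero(m)
        print(t,round(o["score"],2),m.sum(),u.min(),u.max(),v.min(),v.max(),np.percentile(b,[2,50,98],axis=0).round(3).tolist(),"rgb",im["img"][m].mean(0).round())
for c in ("scene","side"):
    i=ctrl.get_image(c); old=np.load(c+".npz")["img"].astype(int); d=abs(i["img"].astype(int)-old).max(2)>28
    P=cloud(i,d); b=np.c_[(P[:,:2]-C)@np.c_[XB,YB],P[:,2]]; v,u=np.nonzero(d&(i["z_map"]>0))
    n,l,s,cen=cv2.connectedComponentsWithStats(d.astype(np.uint8))
    for j in range(1,n):
        if s[j,4]>=4:
            mm=l[v,u]==j
            if mm.sum():
                q=np.median(b[mm],0)
                if abs(q[0])<.2 and abs(q[1])<.3 and q[2]<.3: print(c,s[j].tolist(),q.round(3))
```

```text
cam [ 0.52384898 -0.02752977  0.45241583] [-0.27796941  0.05511507 -0.95900747]
cap 0.64 319 457 474 79 101 [[-0.03, 0.096, 0.008], [-0.016, 0.102, 0.011], [-0.004, 0.11, 0.023]] rgb [164. 158. 146.]
square_tub_in 0.97 4713 440 546 20 124 [[-0.055, 0.02, 0.007], [0.0, 0.099, 0.016], [0.053, 0.13, 0.052]] rgb [154. 152. 145.]
square_tub_in 0.25 345 457 473 77 102 [[-0.03, 0.096, 0.008], [-0.017, 0.102, 0.011], [-0.003, 0.111, 0.023]] rgb [165. 159. 147.]
diverter 0.81 20941 426 639 7 154 [[-0.073, -0.08, 0.004], [-0.006, 0.083, 0.156], [0.071, 0.14, 0.192]] rgb [147. 146. 137.]
scene [385, 147, 5, 5, 16] [ 0.038 -0.021  0.215]
scene [390, 152, 13, 26, 86] [-0.032 -0.034  0.199]
scene [384, 202, 11, 5, 23] [-0.049 -0.012  0.008]
side [363, 125, 7, 5, 19] [ 0.031 -0.036  0.207]
side [388, 126, 8, 12, 38] [-0.073 -0.05   0.226]
side [383, 133, 5, 10, 33] [-0.029 -0.078  0.165]
side [378, 145, 7, 10, 25] [-0.059 -0.011  0.147]
side [378, 165, 7, 6, 23] [-0.008 -0.093  0.018]
side [375, 183, 6, 5, 19] [-0.052 -0.016  0.002]
```

Run:
```python
from h import *
im=ctrl.get_image("wrist"); st()
P=cloud(im); b=np.c_[(P[:,:2]-C)@np.c_[XB,YB],P[:,2]]
for lo in (-.05,-.04,-.03,-.02,-.01,0,.01,.02,.03,.04):
    q=b[(b[:,0]>=lo)&(b[:,0]<lo+.01)&(b[:,1]>.09)&(b[:,1]<.124)&(b[:,2]<.05)]
    print(lo,len(q),np.histogram(q[:,2],[0,.006,.012,.016,.02,.026,.05])[0])
```

```text
t 26.3667 pos [ 0.4542 -0.0139  0.4844] box -0.1 0.2819 F [ 0.8 -0.7 -1. ] gap 0.0652 y [ 0.98  -0.199  0.   ] z [-0.199 -0.98   0.   ]
-0.05 119 [  1 118   0   0   0   0]
-0.04 123 [  1 106   1   3  12   0]
-0.03 121 [ 0 82 11 10 18  0]
-0.02 132 [ 0 92 10 12 18  0]
-0.01 124 [ 0 79 10 11 24  0]
0 143 [  1 142   0   0   0   0]
0.01 135 [  0 135   0   0   0   0]
0.02 139 [  0 139   0   0   0   0]
0.03 145 [  2 143   0   0   0   0]
0.04 146 [  0 146   0   0   0   0]
```

```bash
python3 -c "
from bench import ctrl
print(ctrl.close_job())"
```

```text
the job is handed in; nothing more can be done
None
```

I sorted both parts through the hopper and handed the job in at about 26 s. It reports no verdict, so what follows rests on my own checks.

**What I did**
- I pushed the lever to its +y stop and dropped the vial. I then pushed it to its -y stop and dropped the cap.
- At each stop the force rose to between 25 and 30 N while the tool hardly moved. The depth points put the knob near +55 mm and -55 mm.

**Last checks**
- **Vial:** the side camera's depth shows a new object in the round tub, 10 to 19 mm above the bench and about 25 mm from the tub's centre.
- **Cap:** the wrist camera's depth shows a part about 30 mm wide with its top 14 mm above the floor in the square tub, about 20 to 30 mm from its centre. The network found a cap there too, scoring 0.64 to 0.8.
- **Robot:** the gripper was empty and clear of everything, and the force readings were only noise.

**Checks that failed or disagreed**
- After the drops, the scene and side cameras' networks did not find either part. The cabin, the tub wall or the arm hid most of the tubs, so I relied on depth differences instead.
- I compared images for changes near the box only. I did not measure the carton and bottle again at the end, though no move came near them.

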